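Load a brass blank under the hold-down leaf

ROBOT

A 6-joint arm with a two-finger parallel gripper is mounted at the origin on the work surface. World frame = base frame: x ahead of the robot, y to its left, z up, the work surface at z = 0. Lengths are in m, angles in rad, forces in N, time in s.
With the tool pointing down it reaches from about 0.375 to 0.975 m from the base axis. Payload 3.8 kg.
Tool frame: the origin (TCP) lies on the centre line of the jaws, within the pads' length; the fingertips stand 25 mm ahead of it and the grasp point (between the pads) lies 6 mm ahead of it; z points along the fingers, y is the direction in which the jaws open and shut (so a half turn about z gives the same grasp; the last joint's range is limited). The gripper opens to 85 mm and grips with 20 to 120 N. Pads are 22 mm wide; open, the fingers measure 114 mm over their backs; the gripper's body (76 mm by 85 mm) begins 54 mm behind the grasp point. The pads swing forward as they close: fully open they stand 13 mm farther back than shut.
Start: joints at [1.147, 0.264, 1.604, -0, 1.274, -0.037], TCP at [0.255, 0.625, 0.256] pointing down, gripper open.
Joint ranges: [-2.63, 2.63], [-0.94, 2.18], [0.31, 2.57], [-1.31, 4.45], [0, 2.66], [-2.55, 2.55]. Speed limits (rad/s): [2.57, 2.57, 3.14, 3.14, 3.14, 3.14].

INTERFACE

Orientations are given as a rotation vector (axis times angle).
In Python, from workcell import bot gives the robot as it stands.
- The arm moves only by the tool servo_tool, never from a script. Its argument "moves" is a list of rows, each a list of 3 entries, a list of its own where there are three numbers: the closure in counts, from 0 (fully open) to 255 (shut), then the shift along the tool's x, y, z in m, then the turn about the tool's z in rad. A call has exactly 8 rows; each row shifts and turns the pose as measured when the row begins, along the tool's axes as they then stand; what a row does not reach is not made up. A row lasts 1/12 s, in which the tool goes at most 41.7 mm and 7.16 degrees, less where a joint would pass 70% of its speed; a pose out of reach is approached as far as the arm can. A call is refused whole if a number of a shift passes 0.0417 or a number of a turn 0.125, either way. A call with a gripper value outside its range is refused whole. The fingers move at their own pace and stop on an object; "newtons" is the grip in N (left out, the last holds). Time passes only in rows, so rows that do not move let the fingers close, or fill a call up. It gives the time, the measured TCP pose, the force and the opening at its end, in the units of the state.
- bot.read_state(): the state, without advancing time (a new reading comes with each control period).
- bot.read_camera(name): name is "scene" or "top" or "wrist"; returns a dict with "pixels" (384x512x3 uint8, red, green, blue), "depth" (384x512 float32, m along the optical axis (not along the pixel's ray), 0 where there is no reading), "intrinsics" (3x3 intrinsics, pixels), "dist" ([k1, k2, p1, p2, k3] as OpenCV has them; the pictures are not rectified), "R" (3x3) and "t" (3): a world point X has camera coordinates R X + t. Camera axes: x right, y down, z forward; pixel columns grow to the right and rows downward; lengths in m; the calibration is good to about 2 mm. A picture is of the moment at which its call begins.
- bot.finish_job(): hands the job in, once; it reports no verdict.
The state is a dict: "time": time; "q": joint angles; "joint_vel": joint speeds; "joint_torque": joint torques, N m; "tool_pos": TCP position; "tcp_rot": TCP orientation; "wrist_force": force on the tool from outside, world axes, zero at the start; "torque": the same for the moment, N m; "width": opening from 0.0 (shut) to 1.0 (fully open).
Only numpy, scipy, OpenCV 4.12 (cv2) and the standard library are available. Lean on these libraries where they do the work, as an engineer would, in place of code of your own. Each camera call takes 0.05 s, during which the arm holds its last target.

TASK

Clear the hold-down fixture and load it: put the finished brass ring from its bed into the pink ring bin and the graver into the grey tool tray, then take the long brass blank off the wooden block, lay it along the white line on the bed and slide its end in under the yellow leaf until it is fully home and square against the stop, without prising the leaf up. Then press the blank down flat onto the bed from above with the fingers and finish while still holding it pressed, ready for the clamp nuts. Leave the loose rings, the oil bottle and the screwdriver on the bench where they are.

Things in the scene. Friction and masses are not known exactly. Their poses are not given: they have to be found in the camera images.
- fixture: Hold-down fixture bolted down: aluminium base 240 (x) x 130 (y) x 20 mm with a dark bed, and across its +x end a steel hinge block, 50 mm high, with a yellow leaf. Origin: centre of the base's underside; x points the way the blank slides in, z up. Bed top: z = 30 mm, x = -110 to 75, y = -50 to 50. The leaf overhangs it from x = 30. Blank fully home: its centre at x = 0, y = 0.
- stop (a point): Foot of the stop (the hinge block's upright face, square to the fixture's x), on the bed's top at the white middle line: x = 75, y = 0, z = 30 mm of the fixture. The blank's end butts against it.
- nut_left (a point): Top of the left brass clamp nut, 18 mm wide, on a 6 mm stud that passes through the leaf and bed at x = 60, y = 43 mm of the fixture; backed off. Top 68 mm above the bench.
- nut_right (a point): Top of the right clamp nut, the same at x = 60, y = -43 mm of the fixture.
- bed: The fixture's dark flat bed, 185 x 100 x 10 mm, with a white line along its middle (y = 0), pointing to the stop; part of the fixture and turned with it. Origin 20 mm above the fixture's origin; its top is 10 mm above this origin.
- leaf (a joint): Lift angle of the yellow hold-down leaf, 110 mm wide, 2 mm thick, hinged along its far edge 51 mm behind its front lip. 0 = at rest on its stops, level, underside 9 mm above the bed; grows as the leaf is lifted, to 0.35 at most. A weak spring and its weight close it: about 1 to 2 N under the lip already lifts it.
- leaf_lip (a point): Middle of the upturned front lip of the leaf, at its top edge: at rest about x = +30 of the fixture, 44 mm above the bench. The lip rises over the last 9 mm of the leaf, so that the mouth is about 13 mm high above the bed at its front, narrowing to 9 mm.
- blank: Brass blank, flat bar 150 (x) x 40 (y) x 5 (z) mm, about 0.25 kg, both ends alike. Origin at the centre of its underside, x along its length. Starts lying flat on the wooden block, centred to within 5 mm, its underside 22 mm above the bench.
- block: Fixed wooden block 100 (x) x 28 (y) x 22 (z) mm on the bench that carries the blank, lengthwise under it; the blank overhangs it by about 6 mm at either long side, so fingers can reach past the blank's edges. Origin at the centre of its underside. It stands in any of the three places of the bin and the tray.
- ring: Finished brass ring standing flat on the bed beside the graver, outside diameter 50, inside 43, height 22 mm, 70 g. Origin at the centre of its underside, z along its axis.
- graver: Graver lying on the bed, roughly along it: square wooden handle 60 long and 16 x 16 mm, from x = -52 to +8, then a 12 mm brass ferrule and a thin steel shank to x = +54; 45 g. Origin on the underside near the middle of the length, x towards the steel point, z up. Best held at x = -10.
- ring_bin: Pink open bin for rings, outside 120 (x) x 160 (y) x 40 (z) mm, inside 112 x 152, floor 4 thick, walls 40 high and 4 thick. Origin at the centre of its underside on the bench, its y axis along its 160 mm length, z up. Fixed; in any of three places on the bench (left near, left far, right). One ring already lies in its +y half (about y = +45); the -y half is free.
- tool_tray: Grey open tray for tools, outside 120 (x) x 160 (y) x 40 (z) mm, inside 112 x 152, floor 4 thick, walls 40 high and 4 thick. Origin at the centre of its underside on the bench, its y axis along its 160 mm length, z up. Fixed; in any of three places on the bench (left near, left far, right). One red-handled graver already lies in it along its y axis at about x = +36; the -x half is free.
- ring_c: Bystander: loose brass ring like the other, on the bench far right. Origin at the centre of its underside.
- ring_d: Bystander: second loose brass ring on the bench far right. Origin at the centre of its underside.
- oil: Bystander: small amber oil bottle, 36 mm across, 75 mm high, standing beyond the fixture. Origin at the centre of its underside.
- driver: Bystander: screwdriver 150 mm long lying on the bench to the near right. Origin under its middle.

How it is judged:
By the outcome, as a careful person would: the job done as asked, in the order asked, and still so for the second after the job is handed in, while the arm keeps its last pose, push and grip.
It also fails if it takes over 67 s, if anything falls off the work surface, if the arm or the gripper's body presses on something with over 40 N, if the wrist force passes 120 N, or if a joint passes its speed limit or range.

## Working session

There is one attempt and no reset: what is moved stays moved. The work goes in short steps, Python scripts to look and compute and a tool call to move; the robot and the scene stay as the last step left them, time stands still between calls to the robot, and variables do not carry over. Pictures are saved under pics/ and viewed, and the job is handed in when it is done.

Besides the shell and the picture viewer there is one more tool, called after "Call:" as name([rows], argument=value, ...), one row to a line, values as JSON. servo_tool: Moves the arm, as the interface text tells. Its arguments: {"type":"object","properties":{"moves":{"type":"array","items":{"type":"array"}},"newtons":{"type":"number"}},"required":["moves"]}

```bash
ls; mkdir -p pics; python3 - <<'E'
from workcell import bot
import cv2,numpy as np,pickle
s=bot.read_state();print(s)
for n in ["scene","top","wrist"]:
    c=bot.read_camera(n);pickle.dump(c,open(f"pics/{n}0.pkl","wb"))
    cv2.imwrite(f"pics/{n}0.png",c["pixels"][:,:,::-1])
    print(n,c["intrinsics"].tolist(),c["dist"],c["R"].tolist(),c["t"])
E
```

```text
pics
{'time': 0.0, 'q': array([ 1.14710346e+00,  2.64749758e-01,  1.60539113e+00,  4.86942934e-06,
        1.27374137e+00, -3.69283326e-02]), 'joint_vel': array([ 0.00093581,  0.00106534, -0.00177959, -0.00023026,  0.00083858,
        0.00038325]), 'joint_torque': array([-2.81443971e-05, -5.15108728e+01, -3.67317438e+01, -4.33923651e-04,
        1.33355783e-02,  3.96644339e-06]), 'tool_pos': array([0.25433726, 0.6244977 , 0.25495503]), 'tcp_rot': array([-0.6036493 , -3.08251317,  0.00349929]), 'wrist_force': array([-0.40433295,  0.10647053,  0.40086752]), 'torque': array([-0.02968387, -0.0018308 , -0.01835996]), 'width': 0.9980925080129351}
scene [[417.52911161148336, 0.0, 249.75409780003662], [0.0, 417.52911161148336, 182.4699223153541], [0.0, 0.0, 1.0]] [0.00175335 0.         0.         0.         0.        ] [[-0.02000736987431661, 0.999664766332501, -0.016433505532854255], [0.7000287012788613, 0.002271145845175941, -0.7141110972967586], [-0.7138343803267977, -0.02579141039059328, -0.6998394677449399]] [ 0.10210274 -0.3303711   1.69024479]
top [[367.21406897249784, 0.0, 246.44909862781168], [0.0, 367.21406897249784, 195.97296135829723], [0.0, 0.0, 1.0]] [-0.04108308  0.          0.          0.          0.        ] [[0.00030090044023332516, -0.999723995829184, -0.023491309504899006], [-0.9843326493213711, 0.0038459104764717806, -0.17627944988732408], [0.176321141497257, 0.02317630548506073, -0.9840598121685323]] [-0.07972644  0.54603235  0.98080453]
wrist [[304.757004262391, 0.0, 253.69836629981495], [0.0, 304.757004262391, 193.07913174147313], [0.0, 0.0, 1.0]] [-0.02672193  0.          0.          0.          0.        ] [[0.3767714482671464, 0.9263053746699823, -0.0012761771748524275], [0.8839611178758857, -0.359135599366171, 0.29938998538948564], [0.27686823193405996, -0.11392968939396647, -0.9541299743852004]] [-0.67486877 -0.03921444  0.37790949]
```

View pics/scene0.png

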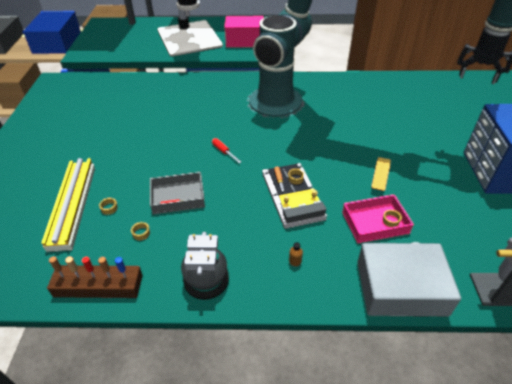

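View pics/top0.png

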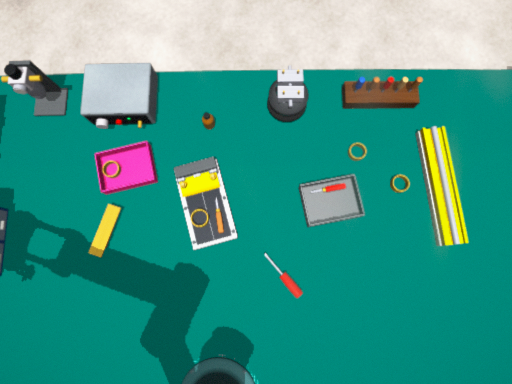

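View pics/wrist0.png

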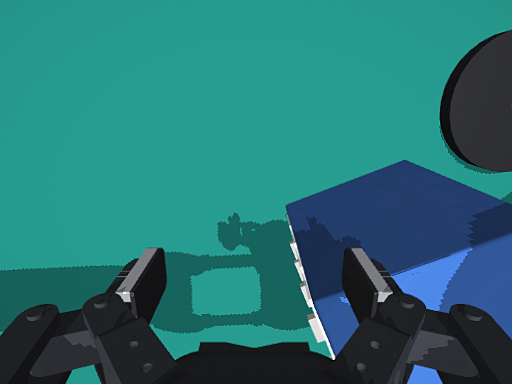

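The top view shows the blank at (105,230), the fixture at (205,203) with ring (199,217) and graver (219,215), the pink bin at (126,167) and the grey tray at (331,200). Next I'll measure these.

```bash
cat > h.py <<'E'
import cv2,numpy as np,pickle
def load(n): return pickle.load(open(f"pics/{n}.pkl","rb"))
def ray(c,uv,z):
    uv=np.asarray(uv,float).reshape(-1,1,2)
    p=cv2.undistortPoints(uv,c["intrinsics"],c["dist"]).reshape(-1,2)
    d=np.c_[p,np.ones(len(p))]@c["R"]; o=-c["R"].T@c["t"]
    return o+d*((z-o[2])/d[:,2])[:,None]
def proj(c,X):
    r,_=cv2.Rodrigues(c["R"]); return cv2.projectPoints(np.asarray(X,float).reshape(-1,1,3),r,c["t"],c["intrinsics"],c["dist"])[0].reshape(-1,2)
def crop(c,x0,y0,w,h,s,name):
    im=c["pixels"][y0:y0+h,x0:x0+w,::-1]
    cv2.imwrite(f"pics/{name}.png",cv2.resize(im,None,fx=s,fy=s,interpolation=cv2.INTER_CUBIC))
def mask(c,lo,hi,roi,dim=None):
    hsv=cv2.cvtColor(c["pixels"],cv2.COLOR_RGB2HSV); m=cv2.inRange(hsv,np.array(lo),np.array(hi))
    o=np.zeros_like(m);x,y,w,h=roi;o[y:y+h,x:x+w]=m[y:y+h,x:x+w];return o
E
python3 - <<'E'
from h import *
t=load("top0");s=load("scene0")
crop(t,80,130,170,140,4.7,"topc"); crop(s,255,150,165,100,4.8,"scenec")
hsv=cv2.cvtColor(t["pixels"],cv2.COLOR_RGB2HSV)
for p in [(105,230),(126,170),(200,184),(315,195),(215,215),(207,200)]: print(p,hsv[p[1],p[0]], )
E
```

```text
(105, 230) [ 25 187 247]
(126, 170) [158 191 251]
(200, 184) [ 30 255 250]
(315, 195) [105   9 175]
(215, 215) [  5  62 115]
(207, 200) [110  25  90]
```

View pics/topc.png

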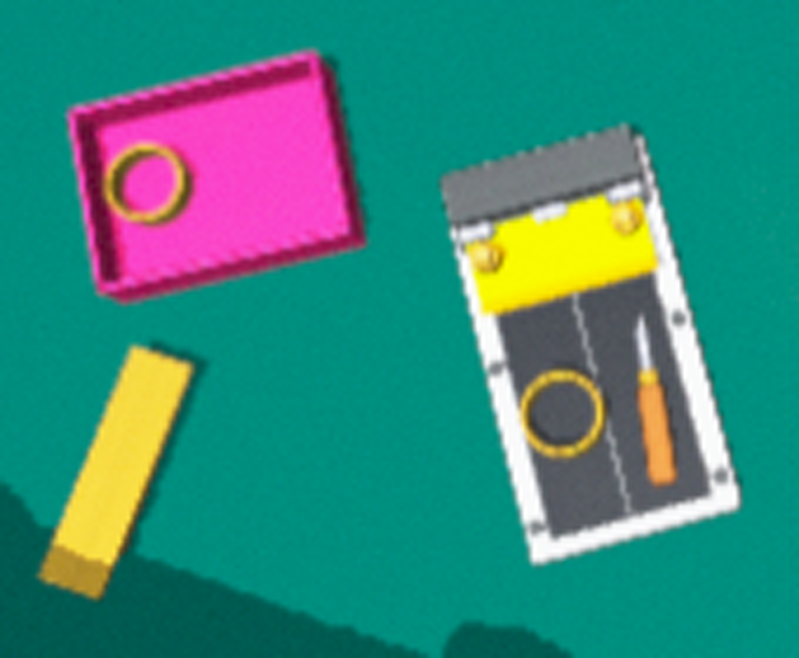

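View pics/scenec.png

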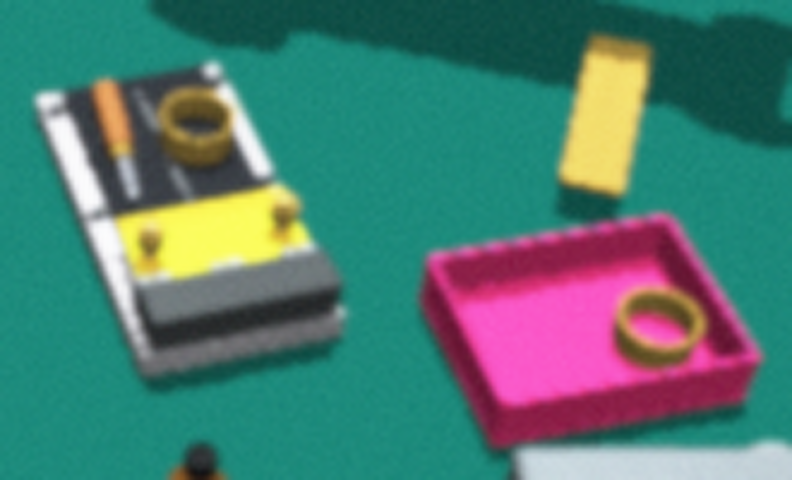

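```bash
cat > m.py <<'E'
from h import *
t=load("top0");s=load("scene0")
def rect(c,m,z,lab):
    cs,_=cv2.findContours(m,cv2.RETR_EXTERNAL,cv2.CHAIN_APPROX_NONE);k=max(cs,key=cv2.contourArea)
    P=ray(c,k.reshape(-1,2),z)[:,:2]; r=cv2.minAreaRect((P*1000).astype(np.float32)); b=cv2.boxPoints(r)
    e=[b[1]-b[0],b[2]-b[1]]; l=max(e,key=np.linalg.norm); a=np.arctan2(l[1],l[0])
    print(lab,"c",np.round(r[0],1),"size",np.round(sorted(r[1]),1),"ang",round(np.mod(a,np.pi),4))
    return r
rect(t,mask(t,(20,100,80),(29,255,255),(85,195,45,70)),.027,"blank top")
rect(s,mask(s,(15,90,60),(32,255,255),(365,150,35,42)),.027,"blank scene")
rect(t,mask(t,(145,80,80),(175,255,255),(90,135,75,65)),.04,"bin top")
rect(s,mask(s,(145,80,80),(175,255,255),(340,190,80,60)),.04,"bin scene")
rect(t,mask(t,(27,200,150),(33,255,255),(165,165,65,40)),.041,"leaf top")
rect(t,mask(t,(5,110,120),(18,255,255),(205,190,30,50)),.040,"handle top")
rect(s,mask(s,(5,110,120),(18,255,255),(265,160,25,30)),.040,"handle scene")
E
python3 m.py
python3 - <<'E'
from h import *
t=load("top0");s=load("scene0")
crop(t,165,150,80,100,6,"fx"); crop(t,290,165,85,70,8,"tray");crop(s,255,155,80,80,7,"fs")
E
```

```text
blank top c [452.9 324.6] size [ 42.8 149.1] ang 2.8082
blank scene c [455.  327.2] size [ 43.1 153.5] ang 2.7964
bin top c [633.6 271.2] size [130.2 166.8] ang 1.8072
bin scene c [652.2 273.1] size [148.8 177.6] ang 1.8032
leaf top c [585.3  55. ] size [ 50.2 106.9] ang 1.8329
handle top c [473.9  -4.2] size [15.8 58.1] ang 0.1531
handle scene c [470.   -2.9] size [18.3 57.9] ang 0.1707
```

View pics/fx.png

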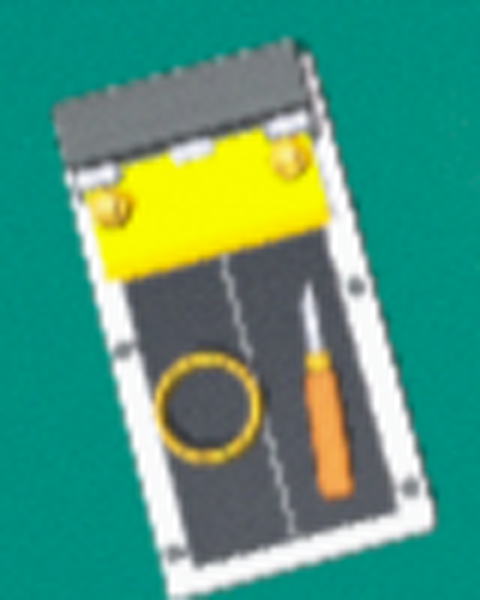

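View pics/tray.png

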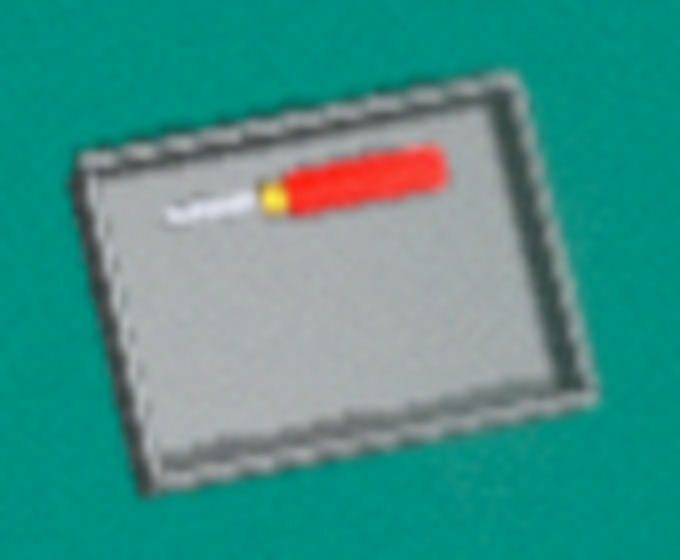

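View pics/fs.png

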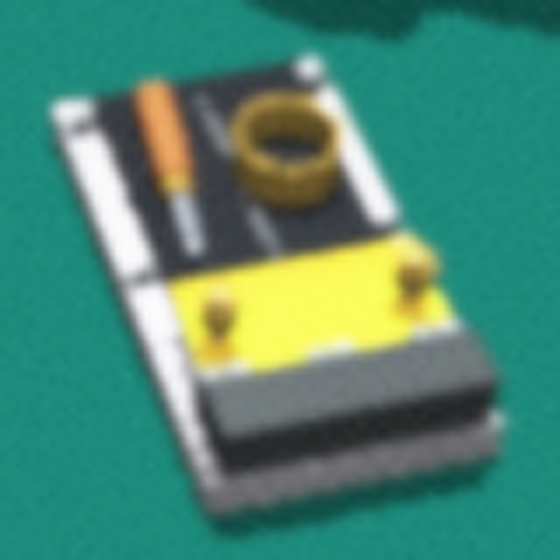

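```bash
cat > m2.py <<'E'
from h import *
t=load("top0");s=load("scene0")
def px(L,s,o): return (np.array(L,float)+.5)/s-.5+np.array(o)
L=ray(t,px([(292,535),(225,258)],6,(165,150)),.03);print("line",L.round(4))
d=L[1]-L[0];print("ang",np.arctan2(d[1],d[0]),np.linalg.norm(d))
C=ray(t,px([(172,597),(435,533)],6,(165,150)),.02);print("near corners",C.round(4),np.linalg.norm(C[0]-C[1]),"x-dir ang",np.arctan2(*(C[0]-C[1])[[1,0]])-np.pi/2)
B=ray(t,px([(190,565),(398,512)],6,(165,150)),.03);print("bed near corners",B.round(4),np.linalg.norm(B[0]-B[1]),np.arctan2(*(B[0]-B[1])[[1,0]])-np.pi/2,B.mean(0))
S=ray(s,px([(60,105),(315,62)],7,(255,155)),.02);print("scene near base corners",S.round(4),np.linalg.norm(S[0]-S[1]))
K=ray(t,px([(82,155),(512,78),(595,400),(148,490)],8,(290,165)),.04);print("tray",K.round(4),K.mean(0),[np.linalg.norm(K[i]-K[i-1]) for i in range(4)])
e=K[0]-K[1]+K[3]-K[2];print("tray y ang",np.arctan2(e[1],e[0]))
K=ray(t,px([(70,108),(317,52),(362,240),(107,295)],4.7,(80,130)),.04);print("bin",K.round(4),K.mean(0),[np.linalg.norm(K[i]-K[i-1]) for i in range(4)])
e=K[0]-K[1]+K[3]-K[2];print("bin y ang",np.arctan2(e[1],e[0]))
m=mask(t,(18,120,90),(30,255,255),(185,205,25,25));
cs,_=cv2.findContours(m,cv2.RETR_EXTERNAL,cv2.CHAIN_APPROX_NONE);k=max(cs,key=cv2.contourArea)
P=ray(t,k.reshape(-1,2),.052)[:,:2]*1000;print("ring top",cv2.minEnclosingCircle(P.astype(np.float32)),cv2.fitEllipse(P.astype(np.float32)))
N=ray(t,px([(111,207),(290,157)],6,(165,150)),.066);print("nuts",N.round(4),np.linalg.norm(N[0]-N[1]),np.arctan2(*(N[0]-N[1])[[1,0]])-np.pi/2)
N=ray(s,px([(222,300),(415,262)],7,(255,155)),.066);print("nuts scene",N.round(4),np.linalg.norm(N[0]-N[1]),np.arctan2(*(N[1]-N[0])[[1,0]])-np.pi/2)
G=ray(t,px([(308,285)],6,(165,150)),.038);print("graver tip",G)
E
python3 m2.py
```

```text
line [[0.4278 0.0126 0.03  ]
 [0.5594 0.0468 0.03  ]]
ang 0.2539789193739078 0.13600710646802516
near corners [[ 0.3993  0.0699  0.02  ]
 [ 0.4293 -0.0537  0.02  ]] 0.12710297994475114 x-dir ang 0.23758999015606963
bed near corners [[ 0.4138  0.0601  0.03  ]
 [ 0.4384 -0.0368  0.03  ]] 0.10001155465342378 0.24852513769641327 [0.42611981 0.01165436 0.03      ]
scene near base corners [[ 0.4321 -0.0492  0.02  ]
 [ 0.4017  0.0718  0.02  ]] 0.12484336908935621
tray [[ 0.5813 -0.2316  0.04  ]
 [ 0.6086 -0.385   0.04  ]
 [ 0.4933 -0.4081  0.04  ]
 [ 0.4625 -0.2515  0.04  ]] [ 0.53642093 -0.3190515   0.04      ] [np.float64(0.12043342546247633), np.float64(0.1558129689083376), np.float64(0.11754707797976185), np.float64(0.15957177279677437)]
tray y ang 1.7563186823891255
bin [[0.6784 0.3656 0.04  ]
 [0.7131 0.2109 0.04  ]
 [0.5928 0.1771 0.04  ]
 [0.5594 0.3334 0.04  ]] [0.63590449 0.27175109 0.04      ] [np.float64(0.12330541032891795), np.float64(0.1585414215297227), np.float64(0.12492198022181321), np.float64(0.15982451017736782)]
bin y ang 1.786517950271223
ring top ((485.26727294921875, 49.35947036743164), 26.052654266357422) ((485.07318115234375, 49.73350143432617), (47.76426696777344, 50.04671096801758), 122.44866180419922)
nuts [[0.5769 0.0951 0.066 ]
 [0.6002 0.0123 0.066 ]] 0.08605737625948 0.2740902896111914
nuts scene [[0.6014 0.0173 0.066 ]
 [0.579  0.0992 0.066 ]] 0.08488955389268761 0.2666512043274001
graver tip [[0.54474718 0.00600979 0.038     ]]
```

```bash
cat > plan.py <<'E'
# usage: plan.py X Y Z psi closure [n]  -> rows to get there from present state
import sys,numpy as np
from workcell import bot
s=bot.read_state()
from scipy.spatial.transform import Rotation as Ro
def cur():
    R=Ro.from_rotvec(s["tcp_rot"]).as_matrix(); return s["tool_pos"],np.arctan2(R[1,1],R[0,1]),R
p,psi,R=cur()
print("t %.2f"%s["time"],"p",p.round(4),"psi %.4f"%psi,"tilt",R[:2,2].round(4),"w %.3f"%s["width"],"F",s["wrist_force"].round(1),"q6 %.2f"%s["q"][5])
if len(sys.argv)>4:
    X=np.array(list(map(float,sys.argv[1:4])));tp=float(sys.argv[4]);c=int(sys.argv[5])
    n=int(sys.argv[6]) if len(sys.argv)>6 else 0
    dpsi=(tp-psi+np.pi/2)%np.pi-np.pi/2
    if len(sys.argv)>7: dpsi=tp-psi
    D=X-p; vm=float(sys.argv[8]) if len(sys.argv)>8 else .040
    n=max(n,int(np.ceil(np.linalg.norm(D)/vm)),int(np.ceil(abs(dpsi)/.12)))
    rows=[]
    a=psi
    for i in range(n):
        d=D/n; ex=np.array([-np.sin(a),np.cos(a)]);ey=np.array([np.cos(a),np.sin(a)])
        rows.append([c,[round(float(d[:2]@ex),4),round(float(d[:2]@ey),4),round(float(-d[2]),4)],round(-dpsi/n,3)]); a+=dpsi/n
    print(n,"rows; dpsi %.3f"%dpsi)
    for r in rows: print(str(r)+",")
E
python3 - <<'E'
from h import *
from scipy.spatial.transform import Rotation as Ro
c=load("wrist0");R=Ro.from_rotvec([-0.6036493,-3.08251317,0.00349929]).as_matrix();p=np.array([0.25433726,0.6244977,0.25495503])
d=c["depth"]
for u,v in [(160,252),(163,260),(350,252),(346,262),(125,292),(385,292),(150,270)]:
    z=d[v,u];q=cv2.undistortPoints(np.array([[[u,v]]],float),c["intrinsics"],c["dist"]).reshape(2)
    X=c["R"].T@(np.array([q[0]*z,q[1]*z,z])-c["t"]);print((u,v),z,(R.T@(X-p)).round(4))
E
python3 plan.py .485 .0495 .14 .258 0 16
```

```text
(160, 252) 0.13716683 [ 0.0095 -0.0414  0.0064]
(163, 260) 0.14220415 [ 0.0035 -0.0416  0.0098]
(350, 252) 0.13599558 [0.0102 0.044  0.0053]
(346, 262) 0.1404898 [0.0036 0.0436 0.008 ]
(125, 292) 0.10733797 [ 0.0104 -0.0448 -0.0246]
(385, 292) 0.10719449 [ 0.0105  0.0474 -0.0248]
(150, 270) 0.124253385 [ 0.0087 -0.0416 -0.0073]
t 0.15 p [0.2544 0.6246 0.2552] psi 1.1840 tilt [-0.0007 -0.0016] w 1.001 F [-0.1 -0.4  0.5] q6 -0.04
16 rows; dpsi -0.926
[0, [-0.0269, -0.0279, 0.0072], np.float64(0.058)],
[0, [-0.0285, -0.0263, 0.0072], np.float64(0.058)],
[0, [-0.0299, -0.0246, 0.0072], np.float64(0.058)],
[0, [-0.0313, -0.0228, 0.0072], np.float64(0.058)],
[0, [-0.0326, -0.0209, 0.0072], np.float64(0.058)],
[0, [-0.0337, -0.019, 0.0072], np.float64(0.058)],
[0, [-0.0348, -0.017, 0.0072], np.float64(0.058)],
[0, [-0.0357, -0.015, 0.0072], np.float64(0.058)],
[0, [-0.0365, -0.0129, 0.0072], np.float64(0.058)],
[0, [-0.0372, -0.0108, 0.0072], np.float64(0.058)],
[0, [-0.0378, -0.0086, 0.0072], np.float64(0.058)],
[0, [-0.0382, -0.0064, 0.0072], np.float64(0.058)],
[0, [-0.0385, -0.0042, 0.0072], np.float64(0.058)],
[0, [-0.0387, -0.0019, 0.0072], np.float64(0.058)],
[0, [-0.0387, 0.0003, 0.0072], np.float64(0.058)],
[0, [-0.0386, 0.0025, 0.0072], np.float64(0.058)],
```

Call:
servo_tool([
  [0,[-0.027,-0.028,0.006],0.06],
  [0,[-0.0285,-0.026,0.006],0.06],
  [0,[-0.03,-0.0245,0.006],0.06],
  [0,[-0.031,-0.023,0.006],0.06],
  [0,[-0.0325,-0.021,0.006],0.06],
  [0,[-0.0335,-0.019,0.006],0.06],
  [0,[-0.035,-0.017,0.006],0.06],
  [0,[-0.0355,-0.015,0.006],0.06],
], newtons=30)

```text
time: 0.82
tool_pos: [0.3651, 0.3319, 0.2022]
tcp_rot: [-1.332, -2.843, -0.001]
wrist_force: [0.7, 0.0, -0.1]
width: 1.002
```

```bash
python3 plan.py .485 .0495 .14 .258 0
```

```text
t 0.82 p [0.3651 0.3319 0.2022] psi 0.6947 tilt [-0.0016  0.0016] w 1.002 F [ 0.7  0.  -0.1] q6 -0.01
8 rows; dpsi -0.437
[0, [-0.0367, -0.0111, 0.0078], np.float64(0.055)],
[0, [-0.0373, -0.0091, 0.0078], np.float64(0.055)],
[0, [-0.0377, -0.007, 0.0078], np.float64(0.055)],
[0, [-0.038, -0.005, 0.0078], np.float64(0.055)],
[0, [-0.0382, -0.0029, 0.0078], np.float64(0.055)],
[0, [-0.0383, -0.0008, 0.0078], np.float64(0.055)],
[0, [-0.0383, 0.0013, 0.0078], np.float64(0.055)],
[0, [-0.0382, 0.0034, 0.0078], np.float64(0.055)],
```

Call:
servo_tool([
  [0,[-0.0367,-0.011,0.0065],0.055],
  [0,[-0.0373,-0.009,0.0065],0.055],
  [0,[-0.0377,-0.007,0.0065],0.055],
  [0,[-0.038,-0.005,0.0065],0.055],
  [0,[-0.0382,-0.003,0.0065],0.055],
  [0,[-0.0383,-0.001,0.0065],0.055],
  [0,[-0.0383,0.001,0.0065],0.055],
  [0,[-0.0382,0.0035,0.0065],0.055],
])

```text
time: 1.48
tool_pos: [0.4821, 0.033, 0.147]
tcp_rot: [-1.947, -2.465, -0.003]
wrist_force: [0.8, -0.0, -0.0]
width: 1.003
```

```bash
cat > snap.py <<'E'
import sys,cv2,pickle
from workcell import bot
n,o=sys.argv[1:3]
c=bot.read_camera(n);c["state"]=bot.read_state();pickle.dump(c,open(f"pics/{o}.pkl","wb"))
cv2.imwrite(f"pics/{o}.png",c["pixels"][:,:,::-1])
E
python3 snap.py wrist w1; python3 plan.py .485 .0495 .07 .258 0
```

```text
t 1.53 p [0.4841 0.027  0.1461] psi 0.2286 tilt [ 0.0016 -0.0027] w 1.001 F [ 2.  -4.  -0.6] q6 -0.22
2 rows; dpsi 0.029
[0, [0.0108, 0.003, 0.0381], np.float64(-0.015)],
[0, [0.0108, 0.0031, 0.0381], np.float64(-0.015)],
```

View pics/w1.png

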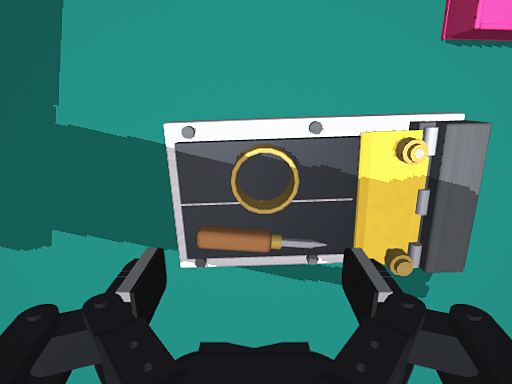

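```bash
cat > m3.py <<'E'
from h import *
import sys
w=load("w1")
L=ray(w,[(181,205),(352,199)],.03);d=L[1]-L[0];print("line",L.round(4),np.arctan2(d[1],d[0]),np.linalg.norm(d))
C=ray(w,[(164,124),(182,267)],.02);print("base near corners",C.round(4),np.linalg.norm(C[0]-C[1]),np.arctan2(*(C[0]-C[1])[[1,0]])-np.pi/2)
N=ray(w,[(411,148),(400,260)],.068);print("nuts",N.round(4),np.linalg.norm(N[0]-N[1]),np.arctan2(*(N[0]-N[1])[[1,0]])-np.pi/2)
def ell(c,m,z):
    cs,_=cv2.findContours(m,cv2.RETR_EXTERNAL,cv2.CHAIN_APPROX_NONE);k=max(cs,key=cv2.contourArea)
    P=ray(c,k.reshape(-1,2),z)[:,:2]*1000;print(cv2.minEnclosingCircle(P.astype(np.float32)))
ell(w,mask(w,(18,90,90),(32,255,255),(225,140,80,80)),.052)
G=ray(w,[(197,238),(270,241),(281,242)],.038);print("graver",G.round(4)); print(ray(w,[(326,244)],.036))
E
python3 m3.py
```

```text
line [[0.4271 0.0135 0.03  ]
 [0.5609 0.0507 0.03  ]] 0.2708636432984028 0.13887485690135357
base near corners [[ 0.4014  0.073   0.02  ]
 [ 0.436  -0.0494  0.02  ]] 0.12714663657078834 0.27554742662008547
nuts [[0.5715 0.1019 0.068 ]
 [0.5949 0.0237 0.068 ]] 0.08171292652288774 0.2903207728794104
((485.71453857421875, 55.25027084350586), 26.013479232788086)
graver [[ 0.4457 -0.0084  0.038 ]
 [ 0.5041  0.0028  0.038 ]
 [ 0.5131  0.004   0.038 ]]
[[0.55022726 0.00986391 0.036     ]]
```

Call:
servo_tool([
  [0,[0.011,0.003,0.025],-0.015],
  [0,[0.011,0.003,0.025],-0.015],
  [0,[0,0,0.02],0],
  [0,[0,0,0.01],0],
  [0,[0,0,0.005],0],
  [0,[0,0,0],0],
  [0,[0,0,0],0],
  [0,[0,0,0],0],
])

```text
time: 2.2
tool_pos: [0.4878, 0.0445, 0.0593]
tcp_rot: [1.926, 2.475, -0.0]
wrist_force: [0.8, 0.3, 0.4]
width: 1.0
```

```bash
python3 snap.py wrist w2; python3 plan.py .485 .0505 .056 .262 0
```

```text
t 2.25 p [0.4882 0.0446 0.0597] psi 0.2482 tilt [ 0.0052 -0.0035] w 1.002 F [0.2 0.2 0.4] q6 -0.20
1 rows; dpsi 0.014
[0, [0.0065, -0.0017, 0.0037], np.float64(-0.014)],
```

View pics/w2.png

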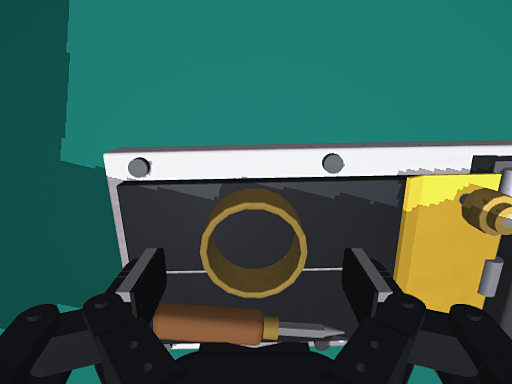

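```bash
python3 - <<'E'
from h import *
w=load("w2")
m=mask(w,(12,70,50),(32,255,255),(195,180,120,125))
cs,_=cv2.findContours(m,cv2.RETR_EXTERNAL,cv2.CHAIN_APPROX_NONE);k=max(cs,key=cv2.contourArea)
print(cv2.boundingRect(k))
# top rim outer ellipse by extreme points: left (201,250) right (306,250) bottom (253,298) top ~(253,203)
P=ray(w,[(201,250),(306,250),(253,298)],.052)[:,:2]*1000;print(P, (P[0]+P[1])/2)
L=ray(w,[(165,272),(342,268)],.03);d=L[1]-L[0];print(L,np.arctan2(d[1],d[0]))
C=ray(w,[(103,155)],.02);print(C)
B=ray(w,[(119,185)],.03);print("bed near left",B)
B=ray(w,[(193,188),(404,183)],.03);d=B[1]-B[0];print(B,np.arctan2(d[1],d[0]))
E
```

```text
(200, 188, 108, 111)
[[462.9383613   49.70035848]
 [509.00441366  61.30568554]
 [492.0396467   30.54308767]] [485.97138748  55.50302201]
[[0.4452782  0.01912035 0.03      ]
 [0.53848642 0.04515637 0.03      ]] 0.2723889207368697
[[0.4013671  0.07280691 0.02      ]]
bed near left [[0.41509349 0.06260076 0.03      ]]
[[0.45122641 0.0701138  0.03      ]
 [0.55266797 0.09846015 0.03      ]] 0.27248496691209184
```

Call:
servo_tool([
  [0,[0.008,-0.001,0.004],-0.015],
  [0,[0,0,0],0],
  [255,[0,0,0],0],
  [255,[0,0,0],0],
  [255,[0,0,0],0],
  [255,[0,0,0],0],
  [255,[0,0,0],0],
  [255,[0,0,0],0],
])

```text
time: 2.92
tool_pos: [0.4882, 0.0536, 0.0595]
tcp_rot: [1.9, 2.486, 0.009]
wrist_force: [-0.3, -0.5, -1.2]
width: 0.569
```

```bash
python3 plan.py .636 .21 .15 .262 255
```

```text
t 2.92 p [0.4882 0.0536 0.0595] psi 0.2659 tilt [ 0.0133 -0.003 ] w 0.569 F [-0.3 -0.5 -1.2] q6 -0.20
6 rows; dpsi -0.004
[255, [0.0187, 0.0306, -0.0151], np.float64(0.001)],
[255, [0.0187, 0.0306, -0.0151], np.float64(0.001)],
[255, [0.0187, 0.0306, -0.0151], np.float64(0.001)],
[255, [0.0187, 0.0306, -0.0151], np.float64(0.001)],
[255, [0.0188, 0.0306, -0.0151], np.float64(0.001)],
[255, [0.0188, 0.0306, -0.0151], np.float64(0.001)],
```

Call:
servo_tool([
  [255,[0,0,-0.025],0],
  [255,[0.006,0.01,-0.03],0],
  [255,[0.02,0.025,-0.02],0],
  [255,[0.022,0.032,0],0],
  [255,[0.022,0.034,0],0.005],
  [255,[0.022,0.034,0],0.005],
  [255,[0.022,0.034,0],0.005],
  [255,[0.02,0.02,0],0.005],
])

```text
time: 3.58
tool_pos: [0.6341, 0.2325, 0.1338]
tcp_rot: [1.941, 2.463, -0.002]
wrist_force: [0.2, -0.2, -0.7]
width: 0.564
```

```bash
python3 plan.py .645 .231 .042 .224 255
```

```text
t 3.58 p [0.6341 0.2325 0.1338] psi 0.2362 tilt [ 0.0037 -0.0048] w 0.564 F [ 0.2 -0.2 -0.7] q6 0.08
3 rows; dpsi -0.012
[255, [-0.0013, 0.0034, 0.0306], np.float64(0.004)],
[255, [-0.0013, 0.0034, 0.0306], np.float64(0.004)],
[255, [-0.0013, 0.0034, 0.0306], np.float64(0.004)],
```

Call:
servo_tool([
  [255,[-0.005,0.004,0.015],0.004],
  [255,[-0.002,0.003,0.03],0.004],
  [255,[-0.001,0.003,0.03],0.004],
  [255,[0,0,0.012],0],
  [255,[0,0,0.005],0],
  [255,[0,0,0],0],
  [90,[0,0,0],0],
  [60,[0,0,0],0],
])

```text
time: 4.25
tool_pos: [0.6513, 0.2327, 0.0387]
tcp_rot: [1.949, 2.455, 0.005]
wrist_force: [0.3, -0.3, 0.9]
width: 0.76
```

```bash
python3 snap.py wrist w3;  python3 plan.py .645 .231 .042 .224 255
```

```text
t 4.30 p [0.6517 0.2328 0.0392] psi 0.2287 tilt [ 0.0085 -0.0018] w 0.767 F [-0.   0.3 -0.5] q6 0.08
1 rows; dpsi -0.005
[255, [-0.0003, -0.007, -0.0028], np.float64(0.005)],
```

View pics/w3.png

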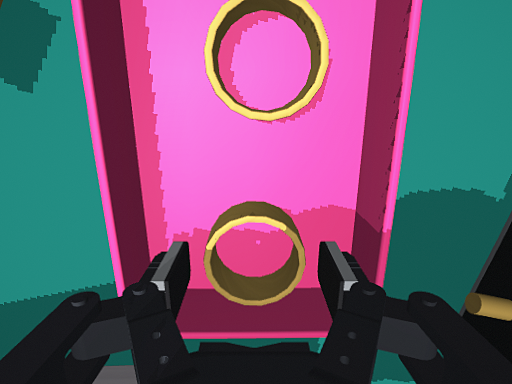

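Call:
servo_tool([
  [60,[0,0,-0.04],0],
  [40,[0,0,-0.04],-0.03],
  [0,[-0.012,-0.008,-0.02],-0.12],
  [0,[-0.018,-0.012,0],-0.12],
  [0,[-0.022,-0.008,0],-0.12],
  [0,[-0.024,-0.007,0],-0.12],
  [0,[-0.024,-0.006,0],-0.12],
  [0,[-0.026,-0.006,0],-0.12],
])

```text
time: 4.97
tool_pos: [0.6857, 0.1104, 0.1621]
tcp_rot: [0.866, 2.991, 0.019]
wrist_force: [1.4, -1.0, -0.2]
width: 0.996
```

```bash
python3 plan.py .487 -.002 .12 1.743 0
```

```text
t 4.97 p [0.6857 0.1104 0.1621] psi 1.0077 tilt [0.0297 0.0041] w 0.996 F [ 1.4 -1.  -0.2] q6 -0.88
7 rows; dpsi 0.735
[0, [0.0154, -0.0287, 0.006], np.float64(-0.105)],
[0, [0.0184, -0.027, 0.006], np.float64(-0.105)],
[0, [0.0211, -0.0249, 0.006], np.float64(-0.105)],
[0, [0.0236, -0.0225, 0.006], np.float64(-0.105)],
[0, [0.0258, -0.0199, 0.006], np.float64(-0.105)],
[0, [0.0278, -0.0171, 0.006], np.float64(-0.105)],
[0, [0.0294, -0.0141, 0.006], np.float64(-0.105)],
```

Call:
servo_tool([
  [0,[0.0155,-0.0287,0.006],-0.105],
  [0,[0.0185,-0.027,0.006],-0.105],
  [0,[0.021,-0.025,0.006],-0.105],
  [0,[0.0235,-0.0225,0.005],-0.105],
  [0,[0.026,-0.02,0.004],-0.105],
  [0,[0.027,-0.017,0.004],-0.1],
  [0,[0.022,-0.01,0.004],-0.08],
  [0,[0,0,0],0],
])

```text
time: 5.63
tool_pos: [0.503, -0.0093, 0.1322]
tcp_rot: [-0.274, 3.066, -0.004]
wrist_force: [-0.2, 0.5, -0.1]
width: 1.002
```

```bash
python3 snap.py wrist w4;python3 plan.py .487 -.002 .07 1.743 0
```

```text
t 5.68 p [ 0.5055 -0.0088  0.1335] psi 1.7454 tilt [0.0671 0.0034] w 1.000 F [ 0.1 -0.7  0.9] q6 -1.82
2 rows; dpsi -0.002
[0, [0.0085, 0.0049, 0.0318], np.float64(0.001)],
[0, [0.0085, 0.0049, 0.0318], np.float64(0.001)],
```

View pics/w4.png

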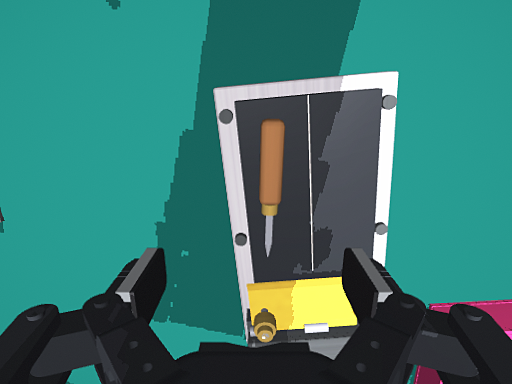

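```bash
python3 - <<'E'
from h import *
w=load("w4")
L=ray(w,[(308,96),(312.5,270)],.03);d=L[1]-L[0];print("line",L.round(4),np.arctan2(d[1],d[0]),np.linalg.norm(d))
C=ray(w,[(214,89),(398,72)],.02);e=C[1]-C[0];print("base near",C.round(4),np.linalg.norm(e),np.arctan2(e[1],e[0])-np.pi/2)
B=ray(w,[(236,102),(382,89)],.03);e=B[1]-B[0];print("bed near",B.round(4),np.linalg.norm(e),np.arctan2(e[1],e[0])-np.pi/2,B.mean(0))
G=ray(w,[(273,121),(270,205)],.044);d=G[1]-G[0];print("handle",G.round(4),np.linalg.norm(d),np.arctan2(d[1],d[0]))
print("tip",ray(w,[(268,257)],.037))
E
```

```text
line [[0.4271 0.0137 0.03  ]
 [0.561  0.0506 0.03  ]] 0.26910441318452166 0.1388804225122299
base near [[ 0.4345 -0.0502  0.02  ]
 [ 0.4007  0.0724  0.02  ]] 0.12716122270080787 0.2692178924497748
bed near [[ 0.4396 -0.0332  0.03  ]
 [ 0.4137  0.0611  0.03  ]] 0.0978269668835434 0.2674275020875312 [0.42666797 0.01397409 0.03      ]
handle [[ 0.4458 -0.0072  0.044 ]
 [ 0.5038  0.0024  0.044 ]] 0.05882021139993914 0.16453236171693172
tip [[0.5508853  0.01055254 0.037     ]]
```

Call:
servo_tool([
  [0,[0.008,0.005,0.025],-0.005],
  [0,[0.006,0.005,0.03],0],
  [0,[0,0,0.015],0],
  [0,[0,0,0.006],0],
  [0,[0,0,0],0],
  [0,[0,0,0],0],
  [0,[0,0,0],0],
  [0,[0,0,0],0],
])

```text
time: 6.35
tool_pos: [0.5123, -0.0003, 0.0701]
tcp_rot: [-0.261, 3.029, -0.009]
wrist_force: [-0.7, -0.2, 0.5]
width: 1.003
```

```bash
python3 plan.py .487 0 .057 1.736 0
```

```text
t 6.35 p [ 5.123e-01 -3.000e-04  7.010e-02] psi 1.7420 tilt [0.1011 0.0026] w 1.003 F [-0.7 -0.2  0.5] q6 -1.81
1 rows; dpsi -0.006
[0, [0.0249, 0.0046, 0.0131], np.float64(0.006)],
```

Call:
servo_tool([
  [0,[0.006,0.001,0.0],0.0],
  [0,[0.006,0.001,0.0],0],
  [0,[0.006,0.001,0.0],0],
  [0,[0.006,0.001,0.0],0],
  [0,[0,0,0],0],
  [0,[0,0,0],0],
  [0,[0,0,0],0],
  [0,[0,0,0],0],
])

```text
time: 7.02
tool_pos: [0.4874, -0.0006, 0.0707]
tcp_rot: [-0.26, 3.023, -0.011]
wrist_force: [0.4, 0.2, 1.1]
width: 0.999
```

```bash
python3 plan.py .487 0 .057 1.736 0; python3 -c "
from workcell import bot
s=bot.read_state();print(s['q'],s['joint_vel'],s['joint_torque'])"
```

```text
t 7.02 p [ 0.4874 -0.0006  0.0707] psi 1.7413 tilt [0.107  0.0022] w 0.999 F [0.4 0.2 1.1] q6 -1.81
1 rows; dpsi -0.005
[0, [0.0002, 0.0007, 0.0137], np.float64(0.005)],
[-0.0580246   0.0488186   2.23549161  0.01237903  0.75043021 -1.80875952] [ 0.0003386  -0.0020745   0.00353874  0.00181325  0.00079593  0.00018924] [ 6.06812289e-03 -3.24129617e+01 -2.94561946e+01  3.31668311e-02
 -5.44098057e-01 -2.39730780e-04]
```

Call:
servo_tool([
  [0,[0,0,0.006],0.0],
  [0,[0,0,0.006],0],
  [0,[0,0,0],0],
  [255,[0,0,0],0],
  [255,[0,0,0],0],
  [255,[0,0,0],0],
  [255,[0,0,0],0],
  [255,[0,0,0],0],
], newtons=40)

```text
time: 7.68
tool_pos: [0.4893, -0.0007, 0.0567]
tcp_rot: [-0.26, 3.025, -0.01]
wrist_force: [1.0, -0.2, 1.0]
width: 0.298
```

```bash
python3 plan.py .5 -.32 .16 .186 255
```

```text
t 7.68 p [ 0.4893 -0.0007  0.0567] psi 1.7412 tilt [0.1059 0.0023] w 0.298 F [ 1.  -0.2  1. ] q6 -1.81
13 rows; dpsi -1.555
[255, [0.0034, -0.0243, -0.0079], np.float64(0.12)],
[255, [0.0004, -0.0246, -0.0079], np.float64(0.12)],
[255, [-0.0025, -0.0244, -0.0079], np.float64(0.12)],
[255, [-0.0054, -0.024, -0.0079], np.float64(0.12)],
[255, [-0.0082, -0.0232, -0.0079], np.float64(0.12)],
[255, [-0.0109, -0.022, -0.0079], np.float64(0.12)],
[255, [-0.0135, -0.0205, -0.0079], np.float64(0.12)],
[255, [-0.0158, -0.0188, -0.0079], np.float64(0.12)],
[255, [-0.018, -0.0168, -0.0079], np.float64(0.12)],
[255, [-0.0198, -0.0145, -0.0079], np.float64(0.12)],
[255, [-0.0214, -0.012, -0.0079], np.float64(0.12)],
[255, [-0.0227, -0.0094, -0.0079], np.float64(0.12)],
[255, [-0.0237, -0.0066, -0.0079], np.float64(0.12)],
```

Call:
servo_tool([
  [255,[0,0,0],0],
  [255,[0,0,0],0],
  [255,[0.001,0,-0.015],0],
  [255,[0.002,-0.01,-0.025],0.05],
  [255,[0.002,-0.018,-0.025],0.12],
  [255,[0,-0.022,-0.02],0.12],
  [255,[-0.003,-0.023,-0.015],0.12],
  [255,[-0.005,-0.023,-0.005],0.12],
])

```text
time: 8.35
tool_pos: [0.473, -0.0974, 0.1623]
tcp_rot: [0.563, 2.992, 0.034]
wrist_force: [0.5, 0.5, -0.5]
width: 0.174
```

```bash
python3 plan.py .51 -.31 .16 .186 255
```

```text
t 8.35 p [ 0.473  -0.0974  0.1623] psi 1.2004 tilt [0.099  0.0039] w 0.174 F [ 0.5  0.5 -0.5] q6 -1.49
9 rows; dpsi -1.014
[255, [-0.0124, -0.0205, 0.0003], np.float64(0.113)],
[255, [-0.0146, -0.019, 0.0003], np.float64(0.113)],
[255, [-0.0167, -0.0172, 0.0003], np.float64(0.113)],
[255, [-0.0185, -0.0153, 0.0003], np.float64(0.113)],
[255, [-0.0201, -0.0131, 0.0003], np.float64(0.113)],
[255, [-0.0214, -0.0107, 0.0003], np.float64(0.113)],
[255, [-0.0225, -0.0083, 0.0003], np.float64(0.113)],
[255, [-0.0233, -0.0057, 0.0003], np.float64(0.113)],
[255, [-0.0238, -0.003, 0.0003], np.float64(0.113)],
```

Call:
servo_tool([
  [255,[-0.0125,-0.0205,0],0.115],
  [255,[-0.0145,-0.019,0],0.115],
  [255,[-0.0165,-0.017,0],0.115],
  [255,[-0.0185,-0.0155,0],0.115],
  [255,[-0.02,-0.013,0],0.115],
  [255,[-0.0215,-0.01,0],0.115],
  [255,[-0.0225,-0.008,0],0.115],
  [255,[-0.018,-0.004,0],0.11],
])

```text
time: 9.02
tool_pos: [0.5011, -0.2915, 0.1695]
tcp_rot: [1.892, 2.399, 0.102]
wrist_force: [0.1, 0.3, -0.7]
width: 0.17
```

```bash
python3 plan.py .515 -.312 .05 .186 255; python3 snap.py wrist w5
```

```text
t 9.02 p [ 0.5011 -0.2915  0.1695] psi 0.2364 tilt [0.1072 0.0003] w 0.170 F [ 0.1  0.3 -0.7] q6 -0.88
4 rows; dpsi -0.050
[255, [-0.0058, 0.0022, 0.0299], np.float64(0.013)],
[255, [-0.0058, 0.0023, 0.0299], np.float64(0.013)],
[255, [-0.0057, 0.0023, 0.0299], np.float64(0.013)],
[255, [-0.0057, 0.0024, 0.0299], np.float64(0.013)],
```

View pics/w5.png

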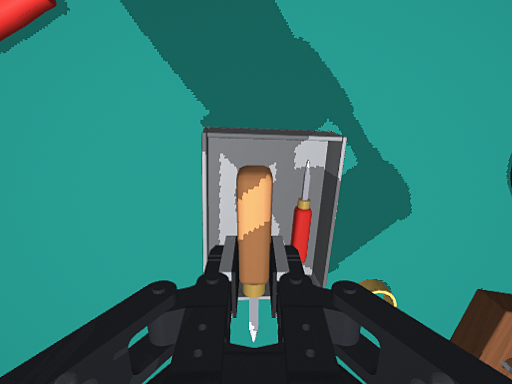

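```bash
python3 - <<'E'
s=open("plan.py").read()
s=s.replace("""        d=D/n; ex""","""        d=D/n; Rr=Ro.from_rotvec([0,0,a-psi]).as_matrix()@R; d2=Rr.T@d; ex""")
s=s.replace("[round(float(d[:2]@ex),4),round(float(d[:2]@ey),4),round(float(-d[2]),4)]","[round(float(v),4) for v in d2]").replace("round(-dpsi/n,3)","round(float(-dpsi/n),3)")
open("plan.py","w").write(s)
E
python3 plan.py .515 -.312 .040 .186 255 5
```

```text
t 9.07 p [ 0.5019 -0.2946  0.17  ] psi 0.2305 tilt [ 0.1087 -0.0029] w 0.179 F [ 1.3 -2.5  0.1] q6 -0.87
5 rows; dpsi -0.045
[255, [-0.0033, -0.001, 0.0261], 0.009],
[255, [-0.0032, -0.001, 0.0262], 0.009],
[255, [-0.0032, -0.0009, 0.0262], 0.009],
[255, [-0.0032, -0.0009, 0.0262], 0.009],
[255, [-0.0032, -0.0008, 0.0262], 0.009],
```

Call:
servo_tool([
  [255,[-0.0033,-0.001,0.025],0.009],
  [255,[-0.0033,-0.001,0.025],0.009],
  [255,[-0.0033,-0.001,0.025],0.009],
  [255,[-0.0033,-0.001,0.02],0.009],
  [255,[-0.0033,-0.001,0.012],0.009],
  [255,[0,0,0.008],0],
  [255,[0,0,0.003],0],
  [255,[0,0,0],0],
])

```text
time: 9.73
tool_pos: [0.5159, -0.3173, 0.0507]
tcp_rot: [1.953, 2.34, 0.103]
wrist_force: [-0.6, -0.1, -1.1]
width: 0.173
```

```bash
python3 plan.py .515 -.312 .040 .186 255 ; python3 snap.py wrist w6
```

```text
t 9.73 p [ 0.5159 -0.3173  0.0507] psi 0.1814 tilt [ 0.1138 -0.007 ] w 0.173 F [-0.6 -0.1 -1.1] q6 -0.87
1 rows; dpsi 0.005
[255, [0.0057, -0.0011, 0.0105], -0.005],
```

View pics/w6.png

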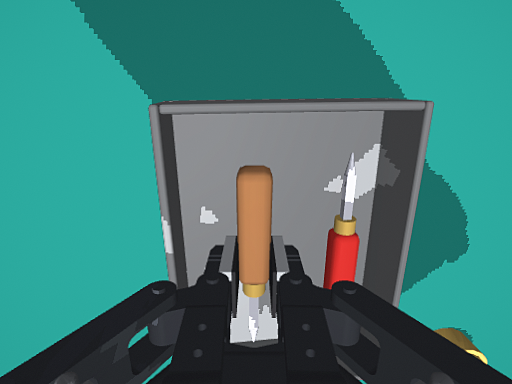

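Call:
servo_tool([
  [255,[0.003,-0.001,0.006],0],
  [255,[0.003,-0.001,0.005],0],
  [255,[0,0,0],0],
  [190,[0,0,0],0],
  [165,[0,0,0],0],
  [165,[0,0,-0.015],0],
  [165,[0,0,-0.03],0],
  [165,[0,0,-0.035],0],
])

```text
time: 10.45
tool_pos: [0.5025, -0.3076, 0.117]
tcp_rot: [1.955, 2.348, 0.103]
wrist_force: [0.5, -0.5, 0.4]
width: 0.358
```

```bash
python3 snap.py wrist w7;python3 plan.py .454 .33 .16 1.233 0
```

```text
t 10.50 p [ 0.506  -0.3105  0.1257] psi 0.1839 tilt [ 0.1176 -0.0094] w 0.352 F [ 1.9 -0.9  4.4] q6 -0.85
17 rows; dpsi 1.049
[0, [0.0375, 0.0041, -0.0027], -0.062],
[0, [0.0372, 0.0064, -0.0024], -0.062],
[0, [0.0368, 0.0087, -0.0022], -0.062],
[0, [0.0362, 0.0109, -0.0019], -0.062],
[0, [0.0355, 0.0131, -0.0016], -0.062],
[0, [0.0346, 0.0152, -0.0013], -0.062],
[0, [0.0336, 0.0173, -0.0011], -0.062],
[0, [0.0325, 0.0194, -0.0008], -0.062],
[0, [0.0313, 0.0213, -0.0005], -0.062],
[0, [0.0299, 0.0232, -0.0003], -0.062],
[0, [0.0284, 0.025, -0.0], -0.062],
[0, [0.0268, 0.0267, 0.0002], -0.062],
[0, [0.0252, 0.0283, 0.0004], -0.062],
[0, [0.0234, 0.0298, 0.0007], -0.062],
[0, [0.0215, 0.0311, 0.0009], -0.062],
[0, [0.0196, 0.0324, 0.0011], -0.062],
[0, [0.0175, 0.0335, 0.0013], -0.062],
```

View pics/w7.png

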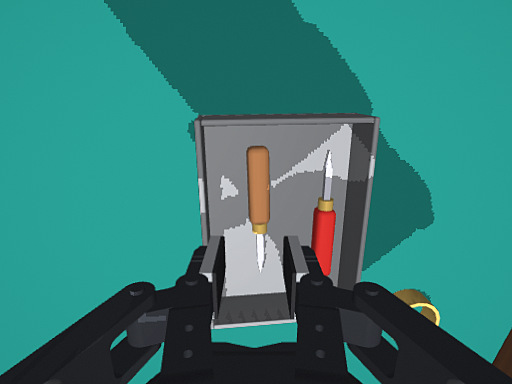

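```bash
python3 plan.py .74 -.02 .2 .5 0 9 1
```

```text
t 10.50 p [ 0.506  -0.3105  0.1257] psi 0.1839 tilt [ 0.1176 -0.0094] w 0.352 F [ 1.9 -0.9  4.4] q6 -0.85
10 rows; dpsi 0.316
[0, [0.0241, 0.029, -0.0049], -0.032],
[0, [0.0232, 0.0297, -0.0048], -0.032],
[0, [0.0223, 0.0304, -0.0047], -0.032],
[0, [0.0214, 0.0311, -0.0046], -0.032],
[0, [0.0204, 0.0318, -0.0045], -0.032],
[0, [0.0194, 0.0324, -0.0044], -0.032],
[0, [0.0184, 0.033, -0.0043], -0.032],
[0, [0.0174, 0.0336, -0.0042], -0.032],
[0, [0.0163, 0.0341, -0.0041], -0.032],
[0, [0.0152, 0.0346, -0.004], -0.032],
```

Call:
servo_tool([
  [100,[0.024,0.029,-0.012],-0.03],
  [100,[0.023,0.03,-0.01],-0.03],
  [100,[0.022,0.03,-0.005],-0.03],
  [100,[0.0215,0.031,-0.005],-0.03],
  [100,[0.02,0.032,-0.005],-0.03],
  [100,[0.0195,0.0325,-0.004],-0.03],
  [100,[0.0185,0.033,-0.004],-0.03],
  [100,[0.0175,0.0335,-0.004],-0.03],
])

```text
time: 11.17
tool_pos: [0.7002, -0.0801, 0.2093]
tcp_rot: [1.641, 2.528, 0.085]
wrist_force: [0.4, 0.4, -0.7]
width: 0.604
```

```bash
python3 plan.py .454 .33 .16 1.233 100 16
```

```text
t 11.17 p [ 0.7002 -0.0801  0.2093] psi 0.4237 tilt [ 0.136  -0.0213] w 0.604 F [ 0.4  0.4 -0.7] q6 -0.57
16 rows; dpsi 0.809
[100, [0.0298, -0.0038, 0.0004], -0.051],
[100, [0.03, -0.0023, 0.0006], -0.051],
[100, [0.03, -0.0008, 0.0008], -0.051],
[100, [0.03, 0.0007, 0.0009], -0.051],
[100, [0.03, 0.0022, 0.0011], -0.051],
[100, [0.0298, 0.0037, 0.0013], -0.051],
[100, [0.0296, 0.0052, 0.0015], -0.051],
[100, [0.0293, 0.0066, 0.0017], -0.051],
[100, [0.0289, 0.0081, 0.0019], -0.051],
[100, [0.0284, 0.0095, 0.0021], -0.051],
[100, [0.0279, 0.0109, 0.0023], -0.051],
[100, [0.0273, 0.0123, 0.0025], -0.051],
[100, [0.0267, 0.0136, 0.0027], -0.051],
[100, [0.0259, 0.0149, 0.0029], -0.051],
[100, [0.0251, 0.0162, 0.0031], -0.051],
[100, [0.0243, 0.0174, 0.0033], -0.051],
```

Call:
servo_tool([
  [100,[0.03,-0.004,0],0],
  [100,[0.03,-0.004,0],0],
  [100,[0.03,-0.004,0],0],
  [100,[0.03,-0.004,0],0],
  [100,[0.03,-0.004,0],0],
  [100,[0.03,-0.004,0],0],
  [100,[0.03,-0.004,0],0],
  [100,[0.03,-0.004,0],0],
])

```text
time: 11.83
tool_pos: [0.5834, 0.1376, 0.1937]
tcp_rot: [1.625, 2.515, 0.106]
wrist_force: [-0.6, 0.5, -0.7]
width: 0.606
```

```bash
python3 plan.py .454 .33 .16 1.233 100 8;python3 -c "
from workcell import bot
s=bot.read_state();print(s['q'],s['joint_vel'])"
```

```text
t 11.83 p [0.5834 0.1376 0.1937] psi 0.4290 tilt [ 0.1598 -0.0194] w 0.606 F [-0.6  0.5 -0.7] q6 -0.17
8 rows; dpsi 0.804
[100, [0.0288, -0.0052, 0.0011], -0.1],
[100, [0.0292, -0.0024, 0.0015], -0.1],
[100, [0.0292, 0.0005, 0.0019], -0.1],
[100, [0.029, 0.0034, 0.0023], -0.1],
[100, [0.0285, 0.0062, 0.0027], -0.1],
[100, [0.0277, 0.009, 0.0032], -0.1],
[100, [0.0266, 0.0116, 0.0037], -0.1],
[100, [0.0253, 0.0142, 0.0041], -0.1],
[ 0.21903061  0.08272397  1.94254004 -0.06530057  0.96477665 -0.17104994] [ 0.64078222 -0.19652952  0.27187483 -0.11828454 -0.06815427  0.69779714]
```

Call:
servo_tool([
  [100,[0.029,-0.005,0.001],-0.1],
  [100,[0.029,-0.0025,0.0015],-0.1],
  [100,[0.029,0.0005,0.002],-0.1],
  [100,[0.029,0.0035,0.0025],-0.1],
  [100,[0.028,0.006,0.0025],-0.1],
  [100,[0.02,0.006,0.003],-0.1],
  [100,[0.01,0.003,0.003],-0.1],
  [100,[0,0,0],-0.05],
])

```text
time: 12.5
tool_pos: [0.4778, 0.2934, 0.1629]
tcp_rot: [0.527, 2.924, 0.03]
wrist_force: [0.4, 0.2, -0.5]
width: 0.609
```

```bash
python3 plan.py .454 .33 .12 1.233 100;python3 -c "
from workcell import bot
s=bot.read_state();print(s['q'],s['joint_vel'])"; python3 snap.py wrist w8
```

```text
t 12.50 p [0.4778 0.2934 0.1629] psi 1.2180 tilt [ 0.1704 -0.0106] w 0.609 F [ 0.4  0.2 -0.5] q6 -0.58
2 rows; dpsi 0.015
[100, [0.0209, 0.012, 0.0189], -0.008],
[100, [0.0208, 0.0121, 0.0189], -0.008],
[ 0.56384095  0.04924029  2.04113516 -0.12649274  0.91555518 -0.57970262] [ 2.11862811e-02 -8.53139231e-03 -8.41763011e-03 -6.96303828e-03
 -2.13360379e-04 -6.00399061e-01]
```

View pics/w8.png

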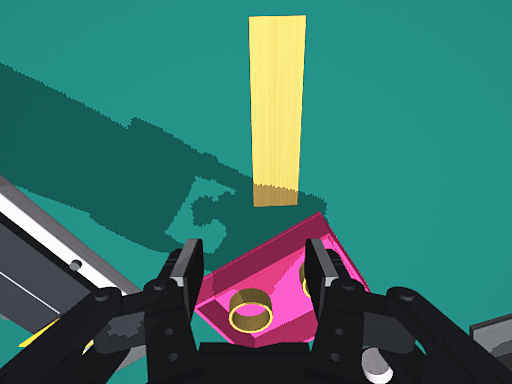

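```bash
python3 - <<'E'
from h import *
w=load("w8")
C=ray(w,[(249,16),(306,15),(297.5,205),(254.5,206)],.027);print(C.round(4),C.mean(0),[round(float(np.linalg.norm(C[i]-C[i-1])),4) for i in range(4)])
d=(C[0]+C[1]-C[2]-C[3])/2;print("axis ang",np.arctan2(d[1],d[0]))
E
```

```text
[[0.377  0.3351 0.027 ]
 [0.3898 0.3722 0.027 ]
 [0.5311 0.3241 0.027 ]
 [0.5176 0.2876 0.027 ]] [0.45389854 0.32974649 0.027     ] [0.1484, 0.0392, 0.1493, 0.0389]
axis ang 2.8145288658920578
```

Call:
servo_tool([
  [100,[-0.023,0.03,0.005],0],
  [100,[-0.023,0.03,0.005],0],
  [100,[-0.023,0.03,0.005],0],
  [100,[-0.023,0.03,0.005],0],
  [100,[-0.01,0.013,0.002],0],
  [100,[0,0,0],0],
  [100,[0,0,0],0],
  [100,[0,0,0],0],
])

```text
time: 13.22
tool_pos: [0.6255, 0.3827, 0.163]
tcp_rot: [0.541, 2.921, 0.03]
wrist_force: [-0.0, 0.9, 0.0]
width: 0.608
```

```bash
python3 plan.py .4539 .3297 .12 1.2437 100;python3 -c "
from workcell import bot
s=bot.read_state();print(s['q'],s['joint_vel'])"
```

```text
t 13.22 p [0.6255 0.3827 0.163 ] psi 1.2088 tilt [ 0.1705 -0.0112] w 0.608 F [-0.   0.9  0. ] q6 -0.59
5 rows; dpsi 0.035
[100, [0.0292, -0.0225, 0.0027], -0.007],
[100, [0.0293, -0.0223, 0.0027], -0.007],
[100, [0.0295, -0.0221, 0.0027], -0.007],
[100, [0.0296, -0.0219, 0.0027], -0.007],
[100, [0.0298, -0.0217, 0.0027], -0.007],
[ 0.55905421  0.36024676  1.66530006 -0.12063772  0.97966918 -0.58512896] [-0.00363785 -0.00429372  0.00539884 -0.00043058  0.01003062  0.00927375]
```

Call:
servo_tool([
  [100,[0.029,-0.0225,0.003],-0.007],
  [100,[0.029,-0.0225,0.003],-0.007],
  [100,[0.029,-0.022,0.003],-0.007],
  [100,[0.029,-0.022,0.003],-0.007],
  [100,[0.015,-0.011,0.002],-0.005],
  [100,[0.007,-0.005,0.001],0],
  [100,[0,0,0],0],
  [100,[0,0,0],0],
])

```text
time: 13.88
tool_pos: [0.45, 0.3208, 0.1171]
tcp_rot: [0.501, 2.93, 0.022]
wrist_force: [0.6, -0.9, 1.0]
width: 0.609
```

```bash
python3 plan.py .4539 .3297 .09 1.2437 100;python3 -c "
from workcell import bot
s=bot.read_state();print(s['q'],s['joint_vel'])"
```

```text
t 13.88 p [0.45   0.3208 0.1171] psi 1.2358 tilt [ 0.1685 -0.0142] w 0.609 F [ 0.6 -0.9  1. ] q6 -0.50
1 rows; dpsi 0.008
[100, [0.0038, 0.0085, 0.0272], -0.008],
[ 0.63958071  0.09571792  2.08678581 -0.15133997  0.83696637 -0.4980897 ] [ 3.92921745e-03 -4.03239021e-02  4.62227385e-02 -3.87634104e-05
  5.62310273e-03  6.11893398e-03]
```

```bash
python3 - <<'E'
from h import *
from scipy.spatial.transform import Rotation as Ro
for nm,pts in [("w8",[(199,242),(196,250),(190,245),(309,241),(314,250),(320,245)]),("w7",[(222,238),(219,245),(287,238),(290,245)]),("w6",[(236,240),(232,245),(274,240),(278,245)])]:
    c=load(nm);s=c["state"];R=Ro.from_rotvec(s["tcp_rot"]).as_matrix();p=s["tool_pos"];print(nm,s["width"])
    for u,v in pts:
        z=c["depth"][v,u];q=cv2.undistortPoints(np.array([[[u,v]]],float),c["intrinsics"],c["dist"]).reshape(2)
        X=c["R"].T@(np.array([q[0]*z,q[1]*z,z])-c["t"]);print((u,v),(R.T@(X-p)).round(4))
w=load("w8");crop(w,140,220,230,90,3.4,"tipc")
E
```

```text
w8 0.605967354054027
(199, 242) [ 0.0105 -0.0257  0.0171]
(196, 250) [ 0.0109 -0.0255  0.0082]
(190, 245) [ 0.0111 -0.0291  0.0128]
(309, 241) [0.0112 0.0273 0.0167]
(314, 250) [0.0115 0.0279 0.007 ]
(320, 245) [0.0115 0.0316 0.012 ]
w7 0.35181363409028793
(222, 238) [ 0.0146 -0.0191  0.0289]
(219, 245) [ 0.0148 -0.0196  0.0206]
(287, 238) [0.0153 0.013  0.0276]
(290, 245) [0.0147 0.0138 0.0212]
w6 0.1740730573909408
(236, 240) [ 0.0112 -0.008   0.0181]
(232, 245) [ 0.0114 -0.0095  0.0125]
(274, 240) [0.0107 0.0105 0.0191]
(278, 245) [0.0114 0.012  0.0124]
```

View pics/tipc.png

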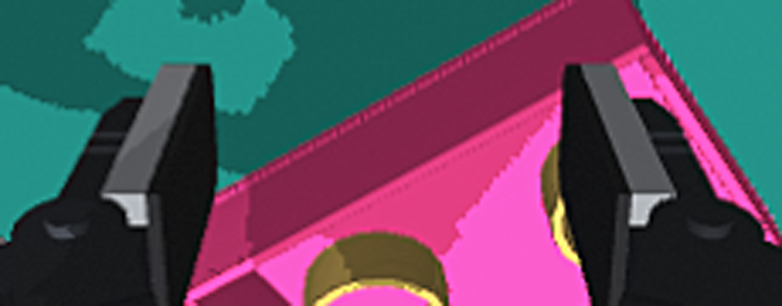

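```bash
python3 plan.py .4505 .330 .055 1.2437 85 5
```

```text
t 13.88 p [0.45   0.3208 0.1171] psi 1.2358 tilt [ 0.1685 -0.0142] w 0.609 F [ 0.6 -0.9  1. ] q6 -0.50
5 rows; dpsi 0.008
[85, [0.0026, 0.0012, 0.0122], -0.002],
[85, [0.0026, 0.0012, 0.0122], -0.002],
[85, [0.0026, 0.0012, 0.0122], -0.002],
[85, [0.0025, 0.0012, 0.0122], -0.002],
[85, [0.0025, 0.0012, 0.0122], -0.002],
```

Call:
servo_tool([
  [85,[0.0026,0.0012,0.012],-0.002],
  [85,[0.0026,0.0012,0.012],-0.002],
  [85,[0.0026,0.0012,0.012],-0.002],
  [85,[0.0025,0.0012,0.012],-0.002],
  [85,[0.0025,0.0012,0.012],0],
  [85,[0,0,0],0],
  [85,[0,0,0],0],
  [85,[0,0,0],0],
])

```text
time: 14.55
tool_pos: [0.456, 0.3326, 0.0515]
tcp_rot: [0.492, 2.927, 0.027]
wrist_force: [-0.3, -0.5, -0.2]
width: 0.669
```

```bash
python3 snap.py wrist w9; python3 plan.py .4505 .330 .0415 1.2437 85 5
```

```text
t 14.60 p [0.4562 0.3328 0.0519] psi 1.2417 tilt [ 0.1741 -0.0102] w 0.667 F [-0.1 -0.5 -0.4] q6 -0.46
5 rows; dpsi 0.002
[85, [0.0012, -0.001, 0.0019], -0.0],
[85, [0.0012, -0.001, 0.0019], -0.0],
[85, [0.0012, -0.001, 0.0019], -0.0],
[85, [0.0012, -0.001, 0.0019], -0.0],
[85, [0.0012, -0.001, 0.0019], -0.0],
```

View pics/w9.png

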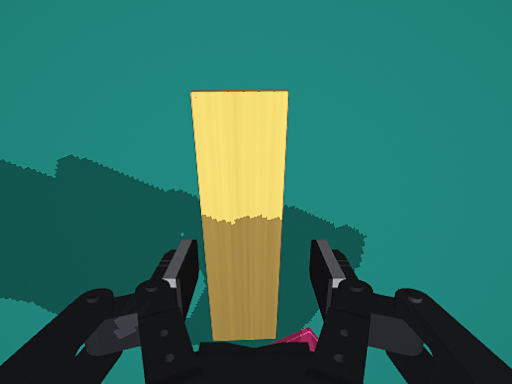

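Call:
servo_tool([
  [85,[0.0015,-0.0013,0.0025],0],
  [85,[0.0015,-0.0013,0.0025],0],
  [85,[0.0015,-0.0013,0.0025],0],
  [85,[0.001,-0.001,0.0025],0],
  [85,[0,0,0],0],
  [85,[0,0,0],0],
  [85,[0,0,0],0],
  [85,[0,0,0],0],
])

```text
time: 15.27
tool_pos: [0.4527, 0.3306, 0.0427]
tcp_rot: [0.492, 2.922, 0.034]
wrist_force: [-0.1, 0.5, -0.1]
width: 0.665
```

```bash
python3 plan.py .4505 .330 .0415 1.2437 85 2
```

```text
t 15.27 p [0.4527 0.3306 0.0427] psi 1.2415 tilt [ 0.1784 -0.0071] w 0.665 F [-0.1  0.5 -0.1] q6 -0.45
2 rows; dpsi 0.002
[85, [0.001, -0.0007, 0.0004], -0.001],
[85, [0.001, -0.0007, 0.0004], -0.001],
```

Call:
servo_tool([
  [85,[0.001,-0.001,0.0005],0],
  [255,[0.001,-0.0005,0.0005],0],
  [255,[0,0,0],0],
  [255,[0,0,0],0],
  [255,[0,0,0],0],
  [255,[0,0,0],0],
  [255,[0,0,-0.005],0],
  [255,[0,0,-0.01],0],
], newtons=50)

```text
time: 15.93
tool_pos: [0.4459, 0.3286, 0.0545]
tcp_rot: [0.493, 2.925, 0.029]
wrist_force: [-0.0, 0.2, -4.2]
width: 0.446
```

```bash
python3 snap.py wrist w10; python3 plan.py .455 .33 .15 1.2437 255 2
```

```text
t 15.98 p [0.4468 0.3295 0.0569] psi 1.2411 tilt [ 0.177  -0.0082] w 0.446 F [ 0.4  0.3 -0.6] q6 -0.45
3 rows; dpsi 0.003
[255, [-0.0078, 0.0026, -0.0301], -0.001],
[255, [-0.0078, 0.0026, -0.0301], -0.001],
[255, [-0.0078, 0.0026, -0.0301], -0.001],
```

View pics/w10.png

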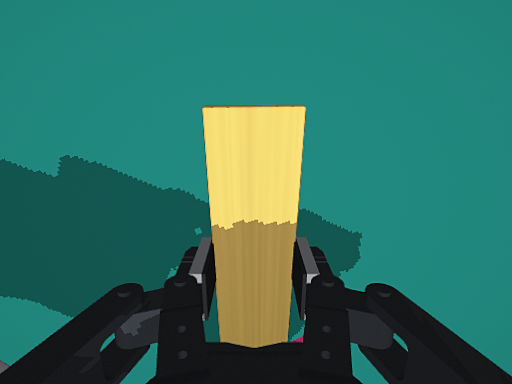

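Call:
servo_tool([
  [255,[0,0,-0.015],0],
  [255,[-0.002,0,-0.022],0],
  [255,[-0.01,-0.004,-0.022],-0.03],
  [255,[-0.015,-0.012,-0.015],-0.05],
  [255,[-0.01,-0.024,-0.005],-0.05],
  [255,[-0.009,-0.028,0],-0.06],
  [255,[-0.007,-0.029,0],-0.06],
  [255,[-0.005,-0.03,0],-0.06],
])

```text
time: 16.65
tool_pos: [0.4659, 0.193, 0.1505]
tcp_rot: [0.001, 2.958, -0.004]
wrist_force: [0.3, -0.4, -2.4]
width: 0.449
```

```bash
python3 plan.py .480 .029 .13 1.84 255 8
```

```text
t 16.65 p [0.4659 0.193  0.1505] psi 1.5697 tilt [ 0.1821 -0.0025] w 0.449 F [ 0.3 -0.4 -2.4] q6 -1.13
8 rows; dpsi 0.270
[255, [-0.0013, -0.0205, 0.0029], -0.034],
[255, [-0.0006, -0.0205, 0.0028], -0.034],
[255, [0.0001, -0.0206, 0.0026], -0.034],
[255, [0.0008, -0.0206, 0.0025], -0.034],
[255, [0.0015, -0.0205, 0.0024], -0.034],
[255, [0.0021, -0.0205, 0.0023], -0.034],
[255, [0.0028, -0.0204, 0.0021], -0.034],
[255, [0.0035, -0.0203, 0.002], -0.034],
```

Call:
servo_tool([
  [255,[-0.0015,-0.024,0.003],-0.04],
  [255,[-0.0006,-0.024,0.003],-0.04],
  [255,[0,-0.024,0.003],-0.04],
  [255,[0.001,-0.024,0.0025],-0.04],
  [255,[0.0015,-0.022,0.0025],-0.035],
  [255,[0.002,-0.014,0.002],-0.025],
  [255,[0.002,-0.007,0.002],-0.015],
  [255,[0.001,0,0.001],0],
])

```text
time: 17.32
tool_pos: [0.4768, 0.0421, 0.138]
tcp_rot: [-0.362, 2.932, -0.04]
wrist_force: [0.9, -0.6, -1.6]
width: 0.448
```

```bash
python3 snap.py wrist w11; python3 snap.py scene s11; python3 plan.py .480 .029 .08 1.84 255 4; python3 -c "
from h import *
crop(load('s11'),225,120,130,110,6,'s11c')"
```

```text
t 17.42 p [0.4766 0.0433 0.1378] psi 1.8118 tilt [ 0.1878 -0.0029] w 0.445 F [-0.7  1.  -1.8] q6 -1.76
4 rows; dpsi 0.028
[255, [0.0027, -0.003, 0.0144], -0.007],
[255, [0.0027, -0.003, 0.0144], -0.007],
[255, [0.0027, -0.003, 0.0144], -0.007],
[255, [0.0028, -0.003, 0.0144], -0.007],
```

View pics/w11.png

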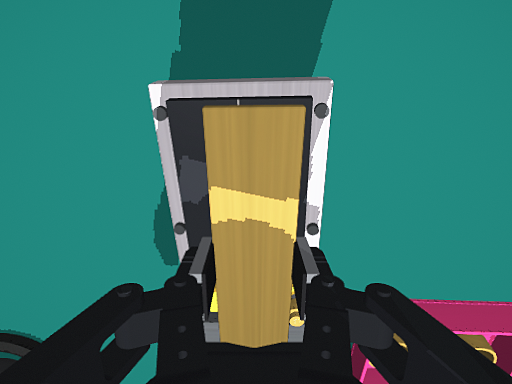

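View pics/s11c.png

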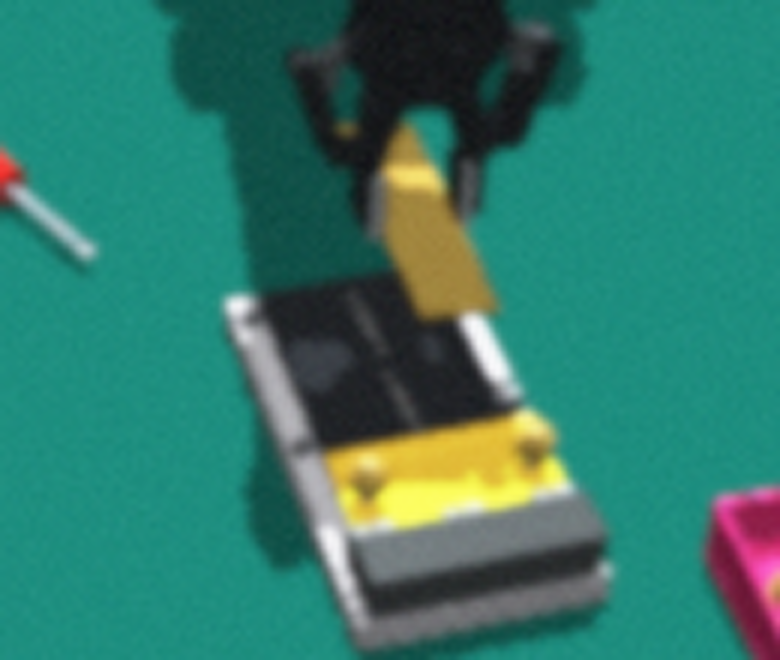

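```bash
cat > bl.py <<'E'
import sys
from h import *
w=load(sys.argv[1]);zmin=float(sys.argv[2]) if len(sys.argv)>2 else 0
hsv=cv2.cvtColor(w["pixels"],cv2.COLOR_RGB2HSV);m=cv2.inRange(hsv,np.array((16,60,60)),np.array((29,255,255)))
m[:100]=m[:100];m[300:]=0
n,l,st,_=cv2.connectedComponentsWithStats(m);i=1+np.argmax(st[1:,4]);m=cv2.erode((l==i).astype(np.uint8),np.ones((5,5)))
v,u=np.nonzero(m);z=w["depth"][v,u];q=cv2.undistortPoints(np.c_[u,v].astype(float).reshape(-1,1,2),w["intrinsics"],w["dist"]).reshape(-1,2)
X=(np.c_[q*z[:,None],z]-w["t"])@w["R"];k=z>0;X=X[k]
A=np.c_[X[:,:2]-X[:,:2].mean(0),np.ones(len(X))];c=np.linalg.lstsq(A,X[:,2],rcond=None)[0]
th=.269;print("n",len(X),"plane: slope along x' %.4f across y' %.4f"%(c[0]*np.cos(th)+c[1]*np.sin(th),-c[0]*np.sin(th)+c[1]*np.cos(th)),"mean",X.mean(0).round(4),"res",np.std(X[:,2]-A@c).round(5))
o=np.array([.5331,.0429]);F=(X[:,:2]-o)@np.array([[np.cos(th),-np.sin(th)],[np.sin(th),np.cos(th)]])
print("x' range",F[:,0].min().round(4),F[:,0].max().round(4),"z at those",np.percentile(X[:,2],[1,50,99]).round(4))
r=cv2.minAreaRect((F*1000).astype(np.float32));print("rect",r)
E
python3 bl.py w11
```

```text
n 16182 plane: slope along x' 0.0070 across y' -0.1025 mean [0.4481 0.0346 0.1216] res 0.00056
x' range -0.1258 -0.0244 z at those [0.1189 0.1216 0.1241]
rect ((-75.11248016357422, 14.215766906738281), (38.445220947265625, 100.60301971435547), 88.00621032714844)
```

Call:
servo_tool([
  [255,[0.003,-0.003,0.0145],-0.007],
  [255,[0.003,-0.003,0.0145],-0.007],
  [255,[0.003,-0.003,0.0145],-0.007],
  [255,[0.003,-0.003,0.0145],-0.007],
  [255,[0.002,0,0.01],0],
  [255,[0.001,0,0.004],0],
  [255,[0,0,0],0],
  [255,[0,0,0],0],
])

```text
time: 18.08
tool_pos: [0.4814, 0.034, 0.0662]
tcp_rot: [-0.41, 2.919, -0.039]
wrist_force: [0.5, 0.2, -2.3]
width: 0.444
```

```bash
python3 snap.py wrist w12; python3 bl.py w12; python3 plan.py .4803 .0296 .0555 1.84 255 4
```

```text
n 16150 plane: slope along x' 0.0155 across y' -0.1062 mean [0.4531 0.0255 0.0496] res 0.00056
x' range -0.1229 -0.0227 z at those [0.0467 0.0496 0.0523]
rect ((-72.78611755371094, 4.531924247741699), (100.35508728027344, 38.1572151184082), 0.34022679924964905)
t 18.13 p [0.4815 0.0339 0.0664] psi 1.8448 tilt [0.1946 0.001 ] w 0.448 F [ 0.3  0.7 -2.8] q6 -1.83
4 rows; dpsi -0.005
[255, [0.0011, -0.0008, 0.0026], 0.001],
[255, [0.0011, -0.0008, 0.0026], 0.001],
[255, [0.0011, -0.0008, 0.0026], 0.001],
[255, [0.0011, -0.0008, 0.0026], 0.001],
```

View pics/w12.png

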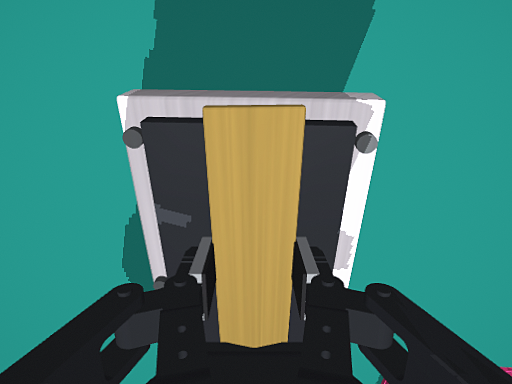

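Call:
servo_tool([
  [255,[0.002,-0.0015,0.003],0],
  [255,[0.0015,-0.0015,0.003],0],
  [255,[0.001,-0.0015,0.003],0],
  [255,[0.0005,0,0.0015],0],
  [255,[0,0,0],0],
  [255,[0,0,0],0],
  [255,[0,0,0],0],
  [255,[0,0,0],0],
])

```text
time: 18.8
tool_pos: [0.4827, 0.0282, 0.0577]
tcp_rot: [-0.409, 2.912, -0.04]
wrist_force: [-0.4, -0.5, -2.2]
width: 0.445
```

```bash
python3 snap.py wrist w13; python3 bl.py w13; python3 plan.py .4803 .0296 .0555 1.84 255 4
```

```text
n 16151 plane: slope along x' 0.0218 across y' -0.1074 mean [0.4545 0.0197 0.0409] res 0.00056
x' range -0.1231 -0.0228 z at those [0.0378 0.0409 0.0439]
rect ((-72.93643188476562, -1.310617446899414), (100.52130889892578, 38.00822830200195), 0.3647853136062622)
t 18.85 p [0.4827 0.0282 0.0578] psi 1.8448 tilt [0.2009 0.0013] w 0.443 F [-0.4  0.5 -2.6] q6 -1.84
4 rows; dpsi -0.005
[255, [0.0006, 0.0005, 0.0004], 0.001],
[255, [0.0006, 0.0005, 0.0004], 0.001],
[255, [0.0006, 0.0005, 0.0004], 0.001],
[255, [0.0006, 0.0005, 0.0004], 0.001],
```

Call:
servo_tool([
  [255,[0.003,0.001,0.002],0],
  [255,[0.003,0.0005,0.001],0],
  [180,[0.001,0,0],0],
  [110,[0,0,0],0],
  [100,[0,0,0],0],
  [100,[0,0,0],0],
  [100,[0,0,0],0],
  [100,[0,0,0],0],
])

```text
time: 19.52
tool_pos: [0.479, 0.0278, 0.0558]
tcp_rot: [-0.409, 2.905, -0.041]
wrist_force: [-0.0, 0.1, 0.8]
width: 0.602
```

```bash
python3 snap.py wrist w14; python3 bl.py w14; python3 plan.py
```

```text
n 15513 plane: slope along x' -0.0009 across y' 0.0011 mean [0.4542 0.0199 0.0338] res 0.00055
x' range -0.1257 -0.0187 z at those [0.0326 0.0338 0.0351]
rect ((-72.2238540649414, -1.1845741271972656), (106.80097961425781, 38.1770133972168), 0.5351474285125732)
t 19.57 p [0.4789 0.0278 0.0558] psi 1.8446 tilt [0.2077 0.0015] w 0.605 F [-0.7  0.4  0.1] q6 -1.84
```

View pics/w14.png

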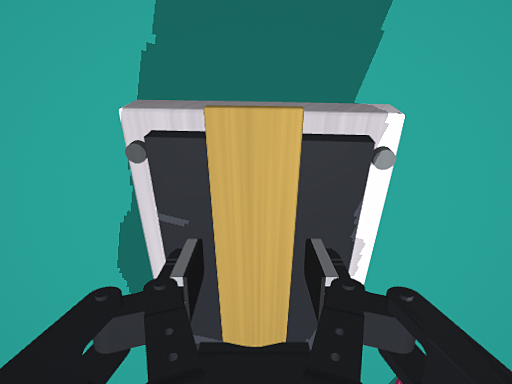

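```bash
python3 - <<'E'
from h import *
w=load("w14");o=np.array([.5331,.0429]);th=.269
def F(p,z):
    X=ray(w,p,z)[:,:2]-o;return (X@np.array([[np.cos(th),-np.sin(th)],[np.sin(th),np.cos(th)]])*1000).round(1)
print("base corners(-120,±65)",F([(120,108),(405,112)],.02).tolist())
print("bed corners(-110,±50)",F([(145,133),(375,138)],.03).tolist())
print("blank corners",F([(204.5,107),(303,107.5)],.035).tolist(),"edges low",F([(222.5,340),(287.5,340)],.035).tolist())
crop(w,100,80,320,180,2.5,"w14c")
E
```

```text
base corners(-120,±65) [[-121.0, -62.5], [-121.7, 63.3]]
bed corners(-110,±50) [[-112.9, -48.5], [-113.0, 49.2]]
blank corners [[-125.6, -20.6], [-126.1, 17.7]] edges low [[17.7, -20.0], [14.4, 20.1]]
```

View pics/w14c.png

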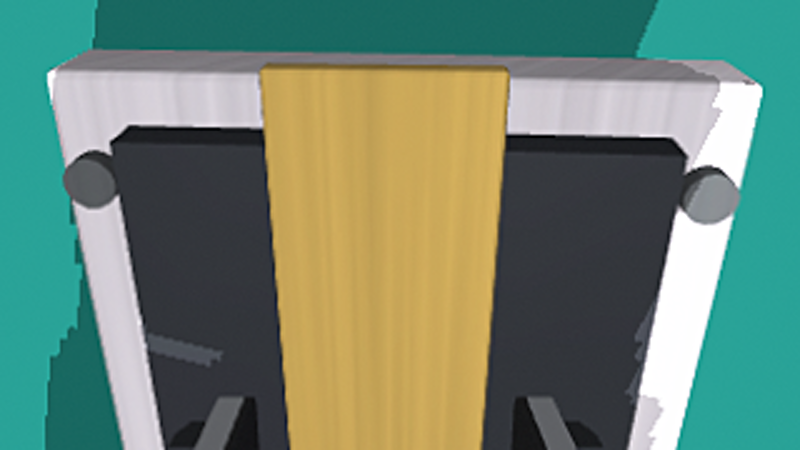

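```bash
python3 - <<'E'
from h import *
w=load("w14");o=np.array([.5331,.0429]);th=.269
def F(p,z):
    X=ray(w,p,z)[:,:2]-o;return (X@np.array([[np.cos(th),-np.sin(th)],[np.sin(th),np.cos(th)]])*1000).round(1)
q=lambda L:(np.array(L)+.5)/2.5-.5+[100,80]
print("base corners(-120,±65)",F(q([(50,73),(762,92)]),.02).tolist())
print("bed corners(-110,±50)",F(q([(112,147),(687,161)]),.03).tolist())
print("blank corners",F(q([(262,70),(508,74)]),.035).tolist())
print("bed sides",F(q([(160,440),(632,440)]),.03).tolist(), "blank sides",F(q([(289,440),(482,440)]),.035).tolist())
E
```

```text
base corners(-120,±65) [[-120.6, -62.7], [-119.7, 63.5]]
bed corners(-110,±50) [[-110.4, -49.1], [-110.3, 49.5]]
blank corners [[-125.3, -20.6], [-125.4, 17.8]]
bed sides [[-44.4, -49.9], [-49.7, 50.0]] blank sides [[-50.3, -20.6], [-52.4, 18.6]]
```

Call:
servo_tool([
  [100,[0.001,0.0012,0.001],0.004],
  [100,[0.001,0,0.001],0],
  [255,[0,0,0],0],
  [255,[0,0,0],0],
  [255,[0,0,0],0],
  [100,[0,0,0],0],
  [60,[0,0,-0.002],0],
  [60,[0,0,-0.005],0],
], newtons=20)

```text
time: 20.23
tool_pos: [0.4763, 0.0296, 0.0615]
tcp_rot: [-0.4, 2.905, -0.037]
wrist_force: [-1.1, 0.1, -0.0]
width: 0.762
```

```bash
python3 snap.py wrist w15; python3 bl.py w15; python3 plan.py
```

```text
n 14503 plane: slope along x' -0.0012 across y' 0.0008 mean [0.4558 0.0224 0.0338] res 0.00055
x' range -0.1251 -0.0144 z at those [0.0325 0.0338 0.0351]
rect ((-69.79835510253906, 0.7776165008544922), (110.47388458251953, 38.15612030029297), 0.6051859259605408)
t 20.28 p [0.4769 0.0296 0.0627] psi 1.8388 tilt [0.2101 0.0034] w 0.764 F [0.5 0.  0.5] q6 -1.84
```

View pics/w15.png

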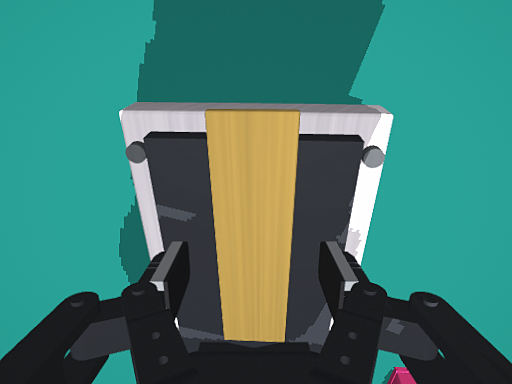

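Call:
servo_tool([
  [100,[0.0005,-0.0005,0.003],0],
  [100,[0.0005,0,0.003],0],
  [100,[0.0005,0,0.002],0],
  [255,[0,0,0],0],
  [255,[0,0,0],0],
  [255,[0,0,0],0],
  [255,[0,0,0],0],
  [255,[0,0,0],0],
], newtons=30)

```text
time: 20.95
tool_pos: [0.4781, 0.0293, 0.0558]
tcp_rot: [-0.398, 2.903, -0.035]
wrist_force: [-0.4, 0.7, 2.9]
width: 0.452
```

```bash
python3 snap.py wrist w16; python3 bl.py w16; python3 plan.py
```

```text
n 15184 plane: slope along x' -0.0039 across y' 0.0026 mean [0.4538 0.0217 0.0342] res 0.00055
x' range -0.125 -0.0189 z at those [0.0329 0.0342 0.0355]
rect ((-71.96343994140625, 0.4073810577392578), (38.21574020385742, 106.0497817993164), 89.96041870117188)
t 21.00 p [0.4781 0.0293 0.0557] psi 1.8376 tilt [0.2111 0.005 ] w 0.451 F [-0.8  0.   3.7] q6 -1.84
```

```bash
python3 plan.py .5070 .0373 .0557 1.84 255 5
```

```text
t 21.00 p [0.4781 0.0293 0.0557] psi 1.8376 tilt [0.2111 0.005 ] w 0.451 F [-0.8  0.   3.7] q6 -1.84
5 rows; dpsi 0.002
[255, [-0.0059, 0.0, 0.0012], -0.0],
[255, [-0.0059, 0.0, 0.0012], -0.0],
[255, [-0.0059, 0.0, 0.0012], -0.0],
[255, [-0.0059, 0.0, 0.0012], -0.0],
[255, [-0.0059, 0.0, 0.0012], -0.0],
```

Call:
servo_tool([
  [255,[-0.004,0,0.0008],0],
  [255,[-0.006,0,0.0012],0],
  [255,[-0.006,0,0.0012],0],
  [255,[-0.006,0,0.0012],0],
  [255,[-0.005,0,0.001],0],
  [255,[-0.002,0,0.0005],0],
  [255,[0,0,0],0],
  [255,[0,0,0],0],
])

```text
time: 21.67
tool_pos: [0.4996, 0.0357, 0.0556]
tcp_rot: [-0.404, 2.924, -0.037]
wrist_force: [-2.1, -0.4, 3.1]
width: 0.449
```

```bash
python3 snap.py wrist w17; python3 bl.py w17; python3 plan.py
```

```text
n 15234 plane: slope along x' -0.0024 across y' 0.0027 mean [0.4749 0.0279 0.034 ] res 0.00055
x' range -0.103 0.0024 z at those [0.0327 0.034  0.0353]
rect ((-50.29317092895508, 1.0198631286621094), (105.09120178222656, 38.26143264770508), 0.5673465132713318)
t 21.72 p [0.4996 0.0357 0.0556] psi 1.8409 tilt [0.1901 0.0015] w 0.449 F [-1.5 -0.4  4.7] q6 -1.82
```

View pics/w17.png

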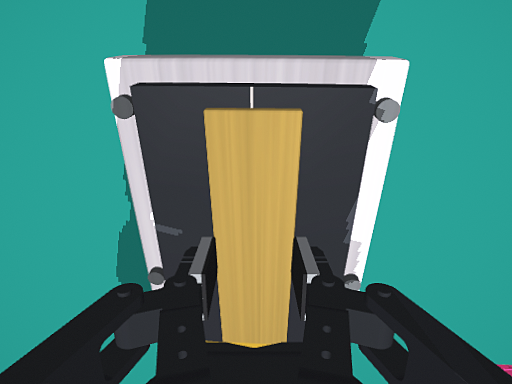

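Call:
servo_tool([
  [255,[-0.005,0,0.001],0],
  [255,[-0.006,0,0.0012],0],
  [255,[-0.006,0,0.0012],0],
  [255,[-0.006,0,0.0012],0],
  [255,[-0.005,0,0.001],0],
  [255,[-0.003,0,0.0005],0],
  [255,[0,0,0],0],
  [255,[0,0,0],0],
])

```text
time: 22.38
tool_pos: [0.5237, 0.0424, 0.0556]
tcp_rot: [-0.41, 2.943, -0.039]
wrist_force: [-2.6, 0.3, 4.2]
width: 0.451
```

```bash
python3 snap.py wrist w18; python3 bl.py w18; python3 plan.py;python3 snap.py scene s18; python3 -c "
from h import *
crop(load('s18'),245,140,110,90,7,'s18c')"
```

```text
n 15236 plane: slope along x' -0.0014 across y' 0.0034 mean [0.4987 0.0346 0.0339] res 0.00055
x' range -0.0785 0.0257 z at those [0.0326 0.0339 0.0352]
rect ((-26.37389373779297, 1.1340408325195312), (103.86470031738281, 38.210819244384766), 0.5143830180168152)
t 22.43 p [0.5236 0.0424 0.0556] psi 1.8434 tilt [ 0.1713 -0.0025] w 0.448 F [-1.7 -0.   4.2] q6 -1.80
```

View pics/w18.png

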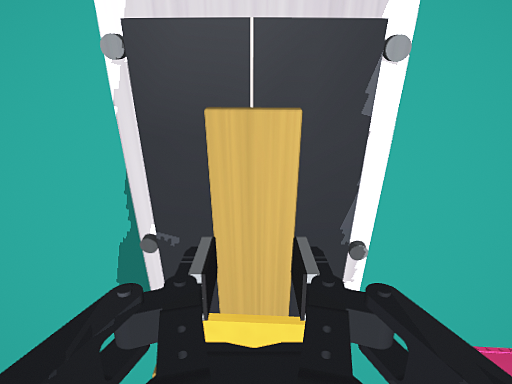

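View pics/s18c.png

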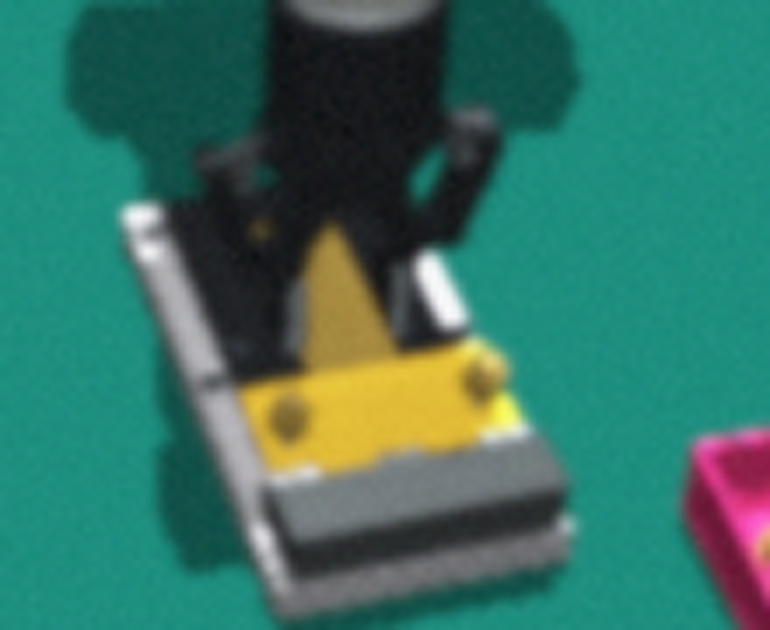

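Call:
servo_tool([
  [255,[-0.003,0,0.0005],0],
  [255,[-0.003,0,0.0005],0],
  [255,[-0.003,0,0.0005],0],
  [255,[-0.003,0,0.0005],0],
  [255,[-0.003,0,0.0005],0],
  [255,[-0.003,0,0.0005],0],
  [255,[-0.003,0,0.0005],0],
  [255,[-0.003,0,0.0005],0],
])

```text
time: 23.15
tool_pos: [0.5273, 0.0435, 0.0554]
tcp_rot: [-0.42, 2.989, -0.046]
wrist_force: [-9.7, -2.4, 12.8]
width: 0.449
```

```bash
python3 snap.py wrist w19; python3 bl.py w19; python3 plan.py
```

```text
n 15246 plane: slope along x' -0.0013 across y' 0.0002 mean [0.5015 0.0354 0.0338] res 0.00057
x' range -0.0757 0.0271 z at those [0.0325 0.0338 0.0352]
rect ((-24.42407989501953, 1.1729469299316406), (102.71821594238281, 38.27552032470703), 0.45323386788368225)
t 23.20 p [0.5273 0.0435 0.0553] psi 1.8476 tilt [ 0.1255 -0.0132] w 0.450 F [-11.9  -3.3  17.6] q6 -1.78
```

View pics/w19.png

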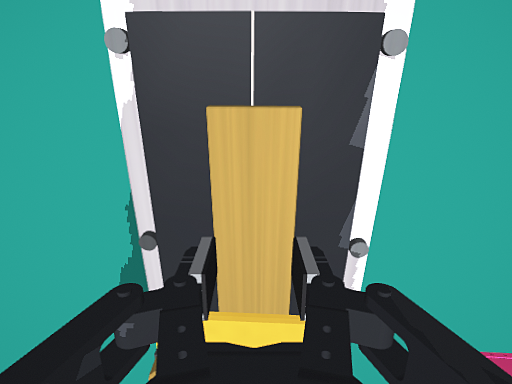

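```bash
python3 - <<'E'
from h import *
o=np.array([.5331,.0429]);th=.269
for n in ["w18","w19"]:
    w=load(n)
    def F(p,z):
        X=ray(w,p,z)[:,:2]-o;return (X@np.array([[np.cos(th),-np.sin(th)],[np.sin(th),np.cos(th)]])*1000).round(1).tolist()
    crop(w,190,90,130,110,6,n+"c")
    print(F([(205.5,109),(301.5,109)] if n=="w18" else [(207,107),(301.5,107)],.035))
    print("bed",F([(121,17),(387,19)] if n=="w18" else [(125,12),(384,12)],.03),"line",F([(252,105),(252,20)],.03))
E
```

```text
[[-78.1, -18.2], [-78.6, 20.0]]
bed [[-110.9, -49.0], [-110.4, 49.1]] line [[-79.0, 0.2], [-109.7, 0.2]]
[[-75.5, -18.2], [-76.1, 20.2]]
bed [[-110.4, -49.3], [-110.6, 49.0]] line [[-75.9, -0.0], [-107.5, -0.2]]
```

View pics/w19c.png

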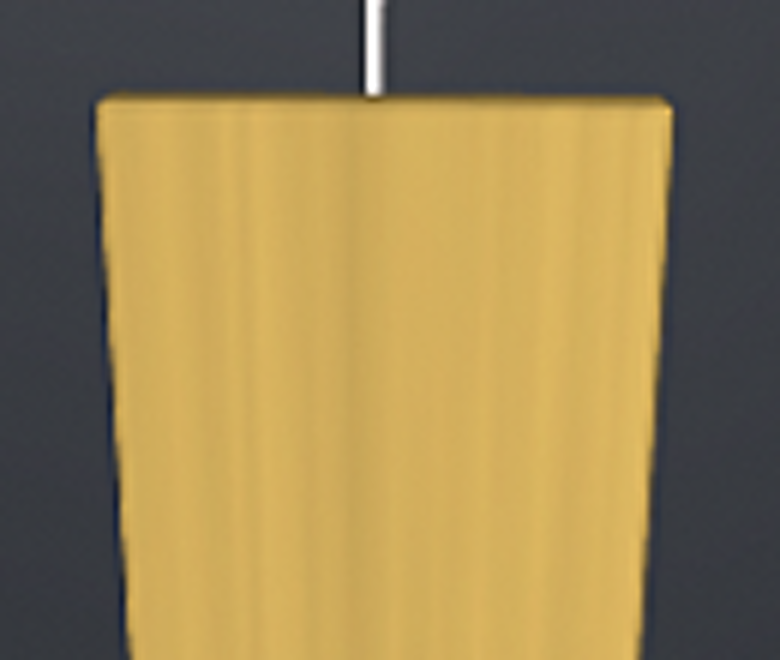

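Call:
servo_tool([
  [255,[-0.001,-0.001,0],0.005],
  [255,[-0.002,-0.001,0],0.005],
  [255,[-0.003,-0.0005,0],0.003],
  [255,[-0.003,0,0],0],
  [255,[-0.003,0,0],0],
  [255,[-0.001,0,0],0],
  [130,[0,0,0],0],
  [90,[0,0,0],0],
])

```text
time: 23.87
tool_pos: [0.5279, 0.043, 0.0548]
tcp_rot: [-0.407, 3.018, -0.046]
wrist_force: [-0.1, 0.2, 0.2]
width: 0.619
```

```bash
python3 snap.py wrist w20; python3 bl.py w20; python3 plan.py; python3 -c "
from h import *
crop(load('w20'),100,80,320,180,2.5,'w20c')"
```

```text
n 15288 plane: slope along x' -0.0011 across y' 0.0005 mean [0.5018 0.0353 0.0338] res 0.00057
x' range -0.0753 0.0254 z at those [0.0325 0.0338 0.0352]
rect ((-24.922462463378906, 0.8206615447998047), (100.73894500732422, 38.16691589355469), 0.016579847782850266)
t 23.92 p [0.5278 0.043  0.0547] psi 1.8369 tilt [ 0.0989 -0.0167] w 0.648 F [0.5 0.  0.2] q6 -1.77
```

View pics/w20.png

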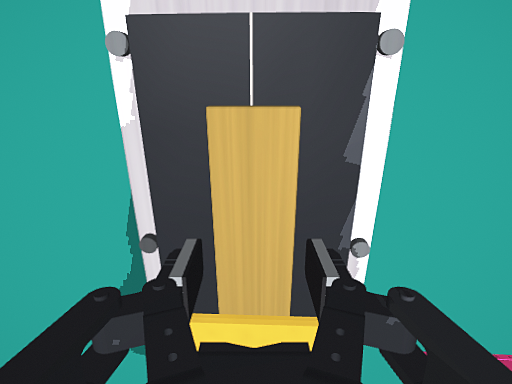

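Call:
servo_tool([
  [90,[0,0,-0.015],0],
  [120,[0.002,0,-0.015],0],
  [180,[0.012,0,-0.006],0],
  [180,[0.018,0,-0.002],0],
  [180,[0.018,0,-0.002],0],
  [180,[0.018,0,-0.002],0],
  [180,[0.014,0,-0.001],0],
  [180,[0.006,0,0],0],
])

```text
time: 24.58
tool_pos: [0.4387, 0.0204, 0.0889]
tcp_rot: [-0.407, 3.014, -0.045]
wrist_force: [-0.7, -0.2, 0.9]
width: 0.292
```

```bash
python3 snap.py wrist w21; python3 plan.py .442 .0178 .057 1.84 180 4
```

```text
t 24.63 p [0.438  0.0203 0.0886] psi 1.8374 tilt [ 0.1017 -0.0159] w 0.297 F [-0.6 -0.1 -0.2] q6 -1.82
4 rows; dpsi 0.003
[180, [-0.0001, -0.0005, 0.008], -0.001],
[180, [-0.0, -0.0005, 0.008], -0.001],
[180, [-0.0, -0.0005, 0.008], -0.001],
[180, [-0.0, -0.0005, 0.008], -0.001],
```

View pics/w21.png

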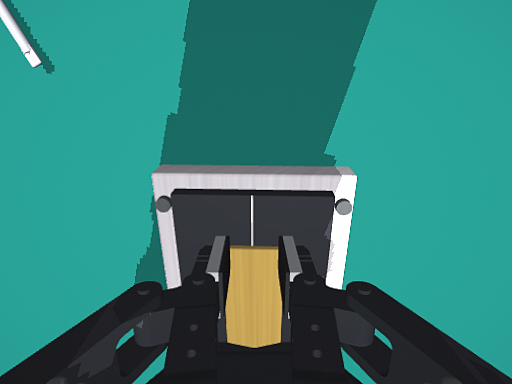

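Call:
servo_tool([
  [180,[0,-0.0005,0.01],-0.001],
  [180,[0,-0.0005,0.01],-0.001],
  [180,[0,-0.0005,0.008],0],
  [180,[0,0,0.003],0],
  [180,[0,0,0],0],
  [180,[0,0,0],0],
  [180,[0,0,0],0],
  [180,[0,0,0],0],
])

```text
time: 25.3
tool_pos: [0.446, 0.0186, 0.056]
tcp_rot: [-0.411, 3.014, -0.045]
wrist_force: [-2.0, 1.3, 2.8]
width: 0.293
```

```bash
python3 snap.py wrist w22; python3 plan.py .442 .0178 .057 1.84 180 2
```

```text
t 25.35 p [0.4463 0.0186 0.0561] psi 1.8397 tilt [ 0.103  -0.0158] w 0.290 F [-1.2  0.7  1.9] q6 -1.83
2 rows; dpsi 0.000
[180, [0.0021, 0.0002, -0.0007], -0.0],
[180, [0.0021, 0.0002, -0.0007], -0.0],
```

View pics/w22.png

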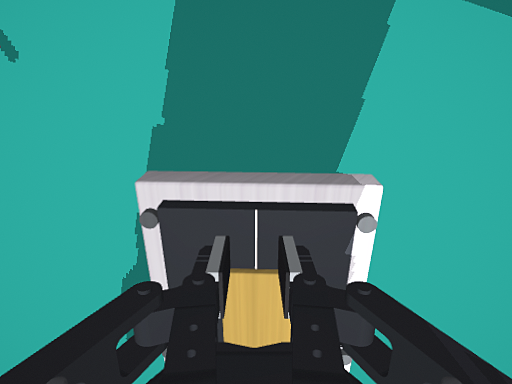

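Call:
servo_tool([
  [180,[0,0,-0.001],0],
  [180,[-0.002,0,0],0],
  [180,[-0.003,0,0],0],
  [180,[-0.003,0,0],0],
  [180,[-0.003,0,0],0],
  [180,[-0.003,0,0],0],
  [180,[-0.003,0,0],0],
  [180,[-0.003,0,0],0],
])

```text
time: 26.02
tool_pos: [0.4491, 0.0196, 0.0569]
tcp_rot: [-0.428, 3.056, -0.054]
wrist_force: [-11.1, -5.0, 13.8]
width: 0.291
```

```bash
python3 snap.py wrist w23; python3 plan.py .442 .0178 .057 1.84 180 2
```

```text
t 26.07 p [0.4491 0.0196 0.0569] psi 1.8482 tilt [ 0.0587 -0.0268] w 0.295 F [-12.   -4.1  14.2] q6 -1.81
2 rows; dpsi -0.008
[180, [0.0037, 0.0001, -0.0002], 0.004],
[180, [0.0037, 0.0001, -0.0002], 0.004],
```

View pics/w23.png

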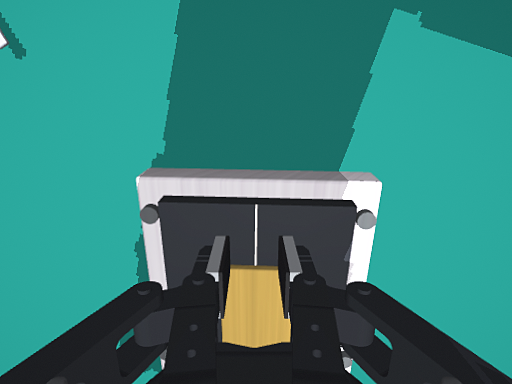

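Call:
servo_tool([
  [180,[0.004,0,-0.002],0.004],
  [180,[0.003,0,-0.015],0.004],
  [255,[0,0,-0.015],0],
  [255,[-0.012,0,-0.008],0],
  [255,[-0.018,0,0],0],
  [255,[-0.018,0,0],0],
  [255,[-0.018,0,0],0],
  [255,[-0.014,0,0],0],
])

```text
time: 26.73
tool_pos: [0.5179, 0.0408, 0.1014]
tcp_rot: [-0.412, 3.058, -0.052]
wrist_force: [0.2, -0.0, -0.3]
width: -0.001
```

```bash
python3 snap.py wrist w24; python3 bl.py w24; python3 plan.py .527 .041 .066 1.84 255 4
```

```text
n 7078 plane: slope along x' 0.0003 across y' 0.0008 mean [0.495  0.0336 0.0339] res 0.00061
x' range -0.0749 0.0084 z at those [0.0325 0.0339 0.0353]
rect ((-33.221683502197266, 0.9395790100097656), (83.3172378540039, 37.60494613647461), 0.0375920869410038)
t 26.78 p [0.5209 0.0413 0.1023] psi 1.8374 tilt [ 0.0633 -0.0256] w 0.003 F [ 3.1  0.8 -0. ] q6 -1.77
4 rows; dpsi 0.003
[255, [-0.001, -0.0001, 0.0091], -0.001],
[255, [-0.001, -0.0001, 0.0091], -0.001],
[255, [-0.001, -0.0001, 0.0091], -0.001],
[255, [-0.001, -0.0001, 0.0091], -0.001],
```

View pics/w24.png

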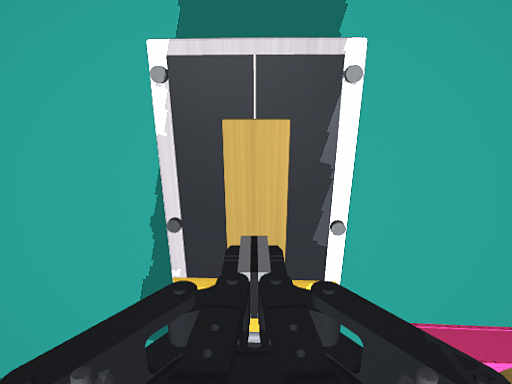

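Call:
servo_tool([
  [255,[0.001,0,0.01],-0.001],
  [255,[0.001,0,0.01],-0.001],
  [255,[0.001,0,0.008],0],
  [255,[0.0005,0,0.006],0],
  [255,[0,0,0.002],0],
  [255,[0,0,0],0],
  [255,[0,0,0],0],
  [255,[0,0,0],0],
])

```text
time: 27.45
tool_pos: [0.5171, 0.039, 0.0606]
tcp_rot: [-0.414, 3.056, -0.051]
wrist_force: [0.2, 0.6, 0.0]
width: -0.003
```

```bash
python3 plan.py
```

```text
t 27.45 p [0.5171 0.039  0.0606] psi 1.8392 tilt [ 0.0608 -0.0252] w -0.003 F [0.2 0.6 0. ] q6 -1.77
```

Call:
servo_tool([
  [255,[-0.003,0,-0.001],0],
  [255,[-0.003,0,-0.001],0],
  [255,[0,0,0.001],0],
  [255,[0,0,0.002],0],
  [255,[0,0,0.002],0],
  [255,[0,0,0.003],0],
  [255,[0,0,0.003],0],
  [255,[0,0,0.003],0],
])

```text
time: 28.12
tool_pos: [0.5242, 0.0406, 0.06]
tcp_rot: [-0.415, 3.061, -0.052]
wrist_force: [-12.0, 1.4, 25.7]
width: -0.004
```

```bash
python3 snap.py wrist w25; python3 plan.py; python3 bl.py w25
```

```text
t 28.17 p [0.5241 0.0407 0.06  ] psi 1.8392 tilt [ 0.0557 -0.0261] w 0.002 F [-11.9  -0.1  27.2] q6 -1.77
n 9887 plane: slope along x' 0.0002 across y' 0.0002 mean [0.4886 0.032  0.0338] res 0.0006
x' range -0.0753 0.0078 z at those [0.0325 0.0338 0.0352]
rect ((-33.75399398803711, 0.8241310119628906), (38.16393280029297, 83.03324127197266), 89.96102142333984)
```

```bash
python3 snap.py scene s25; python3 snap.py top t25; python3 plan.py; python3 -c "
from h import *
crop(load('s25'),245,140,110,90,7,'s25c');crop(load('t25'),80,90,340,220,2.3,'t25c')"
```

```text
t 28.27 p [0.5242 0.0407 0.06  ] psi 1.8392 tilt [ 0.056  -0.0261] w 0.002 F [-10.9   0.6  26.5] q6 -1.77
```

View pics/s25c.png

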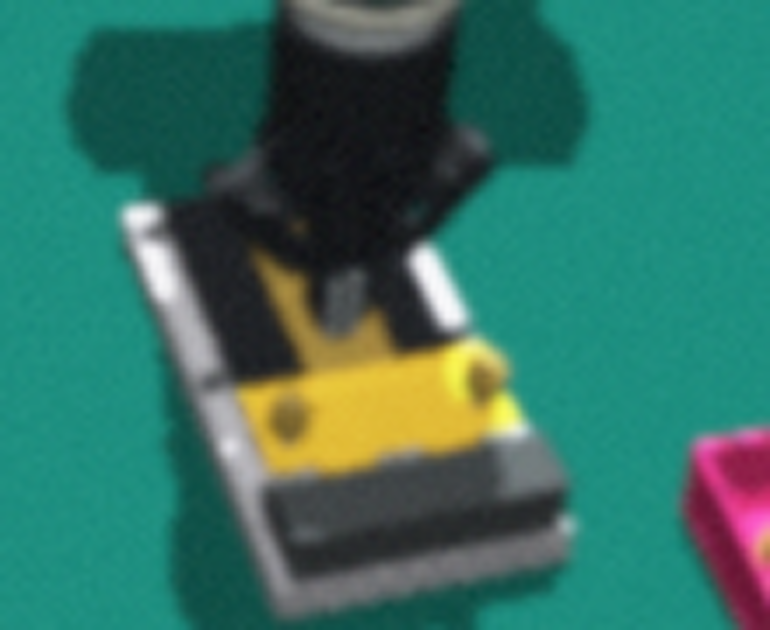

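View pics/t25c.png

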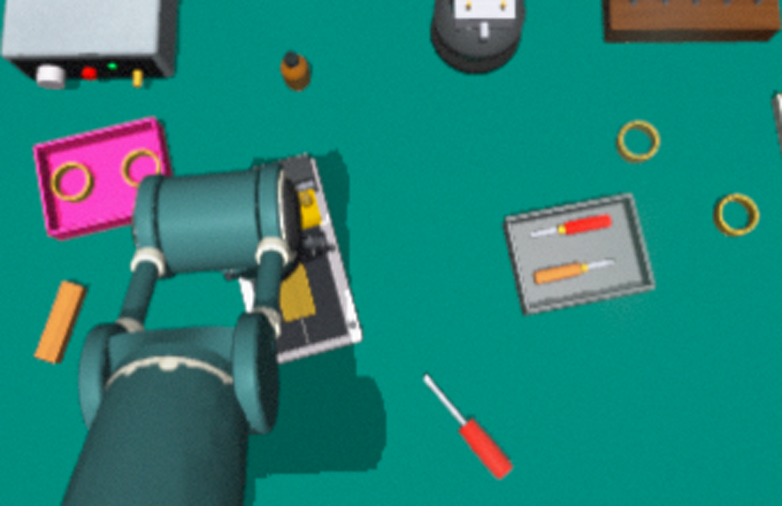

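View pics/w25.png

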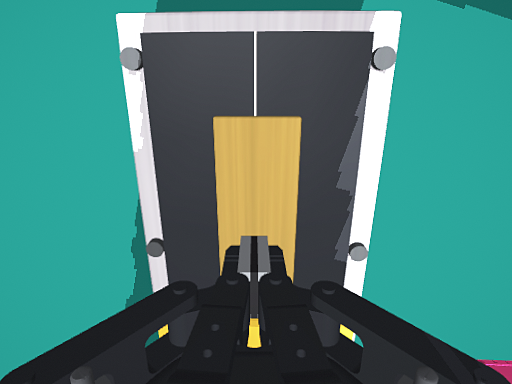

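The scene crop shows the leaf level with the fingers at (345,300) pressing on the blank. The top crop shows both rings in the bin and both gravers in the tray, and the other bench items look undisturbed. The hold is steady, so I'm handing in.

```bash
python3 -c "
from workcell import bot
print(bot.finish_job())"
```

```text
the job is handed in; nothing more can be done
None
```

I handed the job in at about 28 s of the 67 s allowed, with the fingers still pressing the blank down. No verdict came back.

**What I did**
- I put the finished ring in the free half of the pink bin, then the graver in the free half of the grey tray.
- I laid the blank along the white line and slid it in under the leaf in the grip. It met the stop at about 12 N.
- I opened the fingers and pushed the blank's rear end with both fingertips, again to about 12 N. This confirmed it was home and squared it.
- I closed the fingers and pressed on the blank near its middle.

**Last checks**

| Check | Result |
|---|---|
| Blank's rear end | x about -75 mm on the fixture, which is the home position |
| Squareness | within about 0.1° |
| Sideways offset | about 0.8 mm off the line |
| Slope on the bed | under 0.001, so lying flat |
| Press force | about 27 N down, plus about 11 N towards the stop |
| Leaf | looked level in the camera view; I did not measure its angle |
| Other bench items | loose rings, oil bottle and screwdriver looked undisturbed in the top view |

**What went wrong or disagreed**
- The tool drifted off vertical by up to about 0.21 rad during the moves. I could not correct this through the interface. It fell to about 0.06 rad by the end as the pushing straightened it.
- Because of that tilt the blank came down rolled by about 0.1 rad, and I let it drop the last few millimetres onto the bed.
- The top and wrist cameras disagreed by 2 to 5 mm. I used the wrist camera, which gave the same result from several poses.

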